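Unstack the run consumables into their deck nests

ROBOT

A 6-joint arm with a two-finger parallel gripper is mounted at the origin on a cart in front of the work surface, level with it; the furniture and walls round the work are solid. World frame = base frame: x ahead of the robot, y to its left, z up, the work surface at z = 0. Lengths are in mm, angles in rad, forces in N, time in s.
With the tool pointing down it reaches from about 400 to 925 mm from the base axis. Payload 12.5 kg.
Tool frame: the origin (TCP) lies between the finger pads; the fingertips stand arm.finger_overhang ahead of it and the grasp point (between the pads) lies 3 mm ahead of it (arm.finger_overhang is the distance from the TCP to the fingertips, in mm); z points along the fingers, y is the line along which they close (so a half turn about z gives the same grasp; the last joint's range is limited). The gripper opens to 95 mm and grips with 3 to 60 N. Pads are 20 mm wide; open, the fingers measure 119 mm over their backs; the gripper's body (75 mm by 180 mm) begins 59 mm behind the grasp point.
Start: joints at [1.242, 0.491, 1.559, -0, 1.092, -0.106], TCP at [138.081, 609.572, 236.661] pointing down, gripper open.
Joint ranges: [-3.1, 3.1], [-0.84, 2.19], [0.05, 2.79], [-1.13, 4.28], [0.06, 2.93], [-2.69, 2.69]. Speed limits (rad/s): [2.22, 2.22, 2.79, 3.14, 3.14, 3.14].

INTERFACE

Orientations are given as a unit quaternion [w, x, y, z].
In Python, from plant import arm gives the robot as it stands.
- The arm moves only by the tool servo_tool, never from a script. Its arguments are lists of equal length, an entry for each row: "dp": the shift along the tool's x, y, z in units of 0.4 m (1.0 is 0.4 m), a list of three; "delta_rot": the turn, a rotation vector about the tool's x, y, z in units of 120 degrees (1.0 is 120 degrees), a list of three. In form: {"dp": [[dx, dy, dz], ...], "delta_rot": [[rx, ry, rz], ...]}. A call has exactly 10 rows; each row is the pose to reach, as a shift and turn from the pose commanded when the call began, along the tool's axes at that moment; what a row does not reach only later rows make up. A row lasts 1/12 s, in which the tool goes at most 41.7 mm and 7.16 degrees, less where a joint would pass 70% of its speed; a pose out of reach is approached as far as the arm can. A call with a number of a shift or a turn outside -1 to 1 is refused whole. A call with a gripper value outside its range is refused whole. "hand" is the opening, from -1 (shut) to 1 (fully open), set as the call begins (left out, the last holds). The fingers move at their own pace and stop on an object; "force" is the grip in N (left out, the last holds). Time passes only in rows, so rows that repeat a pose let the fingers close, or fill a call up. It gives the time, the measured TCP pose, the force, the opening and the grip force at its end, in the units of the state.
- arm.observe(): the state, without advancing time (a new reading comes with each control period).
- arm.grab_frame(name): name is "scene" or "top"; returns the picture (400x640x3 uint8, blue, green, red); there is no depth.
- arm.calibration(name): a dict with "K" (3x3 intrinsics, pixels), "R" (3x3) and "t" (3): a world point X has camera coordinates R X + t. Camera axes: x right, y down, z forward; pixel columns grow to the right and rows downward; lengths in mm; the calibration is good to about 2 mm. A picture is of the moment at which its call begins. calibration takes no time and is no camera call.
- arm.sign_off(): hands the job in; it is judged then, once.
The state is a dict: "clock": time; "q": joint angles; "joint_vel": joint speeds; "joint_torque": joint torques, N m; "eef_pos": TCP position; "orientation": TCP orientation; "ft_force": force on the tool from outside, world axes, zero at the start; "wrist_torque": the same for the moment, N m; "finger_gap": finger opening in mm; "gripper_force": force on a finger pad.
Only numpy, scipy, OpenCV 4.12 (cv2) and the standard library are available. Lean on these libraries where they do the work, as an engineer would, in place of code of your own. Each camera call takes 0.05 s, during which the arm holds its last target. There are 200 camera calls.

TASK

The consumables for the next run were left on the analyser deck in two stacks: cuvette strip on timer on strip carton, and bottle on label roll. Take both stacks apart from the top, one thing at a time, never shifting a lower thing with another still on it and never letting the bottle or the cuvettes topple. Set each thing in the grey nest on the deck that fits its shape and size, inside the rim, flat on the nest's floor and the same way up as now.

Things in the scene. Friction and masses are not known exactly. Their poses are not given: they have to be found in the camera images.
- carton: white cardboard carton of test strips with a green stripe, 90 (x) x 44 (y) x 38 (z) mm, the bottom of the three-high stack (not the similar one standing by the deck's far edge). Origin: centre of its underside; x along the 90 mm side, z up.
- bench_timer: small white bench timer with a dark display and three keys (not the similar one by the far edge), 46 (x) x 58 (y) x 16 mm (keys to 18 mm), lying face up on the carton (its 58 mm side along the carton's 90 mm side, to within 0.1 rad). Origin: centre of its underside; y along the 58 mm side, z up out of the face.
- cuvettes: moulded strip of clear and yellowish cuvettes, 26 (x) x 70 (y) x 47 (z) mm, upright on top of the timer, its 70 mm side along the carton's 90 mm side to within about 0.2 rad. Origin: centre of its underside; y along the 70 mm side, z up.
- roll: white roll of blank labels lying flat, 58 mm across, 24 mm high, the bottom of the two-high stack (not the similar one standing by the deck's far edge). Origin: centre of its underside; z up along the roll's axis.
- bottle: small round off-white bottle with a white screw cap, 40 mm across, straight sides from about 5 to 45 mm above its base, 76 mm tall over the cap (27 mm across), standing on the label roll. Origin: centre of its base; z up.
- carton_nest: grey shallow rectangular nest, the largest one, inside 104 (x) x 58 (y) mm; for the carton. Floor 2 mm and rim 6.5 mm above the work surface, wall 3 mm thick; a low screw ear (3 mm high) sticks out 11 mm at each x end. Fixed. Origin: centre of its underside, on the work surface; z up.
- timer_nest: grey shallow rectangular nest, the nearly square one, inside 72 (x) x 60 (y) mm; for the timer, whose 58 mm side goes along the nest's x. Floor 2 mm and rim 6.5 mm above the work surface, wall 3 mm thick; a low screw ear (3 mm high) sticks out 11 mm at each x end. Fixed. Origin: centre of its underside, on the work surface; z up.
- cuvette_nest: grey shallow rectangular nest, the narrowest one, inside 84 (x) x 40 (y) mm; for the cuvette strip, whose 70 mm side goes along the nest's x. Floor 2 mm and rim 6.5 mm above the work surface, wall 3 mm thick; a low screw ear (3 mm high) sticks out 11 mm at each x end. Fixed. Origin: centre of its underside, on the work surface; z up.
- roll_nest: grey shallow round nest, the larger round one, 72 mm inside diameter; for the label roll. Floor 2 mm and rim 6.5 mm above the work surface, wall 3 mm thick; a low screw ear (3 mm high) sticks out 11 mm at each x end. Fixed. Origin: centre of its underside, on the work surface; z up.
- bottle_nest: grey shallow round nest, the smaller round one, 54 mm inside diameter; for the bottle. Floor 2 mm and rim 6.5 mm above the work surface, wall 3 mm thick; a low screw ear (3 mm high) sticks out 11 mm at each x end. Fixed. Origin: centre of its underside, on the work surface; z up.
There are look-alikes about, which are no part of the job. Leave any green look-alike of the roll alone.

How it is judged (in metres and radians):
At the end, for the whole second after the job is handed in: Carton, timer, cuvette strip, label roll and bottle each rest in their own matching nest: centre within 12 mm of the nest's centre horizontally, underside on the nest's floor (less than 4 mm above the work surface), upright or flat as at the start within 0.05 rad (bottle 0.08 rad), at rest (horizontal distance between carton and carton_nest below 0.012 m and z of carton in the frame of carton_nest below 0.004 m and angle between each of carton, bench_timer, cuvettes, roll's own z axis and vertical below 0.05 rad and linear speed of each of carton, bench_timer, cuvettes, roll, bottle below 0.02 m/s and horizontal distance between bench_timer and timer_nest below 0.012 m and z of bench_timer in the frame of timer_nest below 0.004 m and horizontal distance between cuvettes and cuvette_nest below 0.012 m and z of cuvettes in the frame of cuvette_nest below 0.004 m and horizontal distance between roll and roll_nest below 0.012 m and z of roll in the frame of roll_nest below 0.004 m and horizontal distance between bottle and bottle_nest below 0.012 m and z of bottle in the frame of bottle_nest below 0.004 m and angle between bottle's own z axis and vertical below 0.08 rad); the robot touches nothing.
It fails at once if a lower thing is moved more than 30 mm while the thing stacked on it is still on it ((distance of carton from where it was at the start of the episode above 0.03 m and contact force between carton and bench_timer above 0.05 N) or (distance of bench_timer from where it was at the start of the episode above 0.03 m and contact force between bench_timer and cuvettes above 0.05 N) or (distance of carton from where it was at the start of the episode above 0.03 m and contact force between carton and cuvettes above 0.05 N) or (distance of roll from where it was at the start of the episode above 0.03 m and contact force between roll and bottle above 0.05 N)).
It fails at once if the bottle or the cuvette strip topples (leans more than 0.7 rad) (angle between any of bottle, cuvettes's own z axis and vertical above 0.7 rad).
It also fails if it takes over 128 s, if anything falls off the work surface, if the arm or the gripper's body presses on something with over 40 N, if the wrist force passes 120 N, or if a joint passes its speed limit or range.

## Working session

There is one attempt and no reset: what is moved stays moved. The work goes in short steps, Python scripts to look and compute and a tool call to move; the robot and the scene stay as the last step left them, time stands still between calls to the robot, and variables do not carry over. Pictures are saved under pics/ and viewed, at most 14 in all, crops included, and the job is handed in when it is done.

Besides the shell and the picture viewer there is one more tool, called after "Call:" by a JSON object that holds its "op" and its "data", one argument or row to a line. servo_tool: Moves the arm, as the interface text tells. Shifts and turns lie within -1 to 1; 1 stands for 0.4 m of shift or 120 degrees of turn. Its arguments: {"type":"object","properties":{"dp":{"type":"array"},"delta_rot":{"type":"array"},"hand":{"type":"number"},"force":{"type":"number"}},"required":["dp","delta_rot"]}

```bash
mkdir -p pics; ls
python3 - <<'E'
from plant import arm
import cv2
s=arm.observe()
print(s['clock'],s['eef_pos'],s['orientation'],s['finger_gap'],arm.finger_overhang)
for n in('scene','top'):
    f=arm.grab_frame(n); cv2.imwrite(f'pics/{n}0.png',f)
    c=arm.calibration(n); print(n,c['K'],c['R'],c['t'])
E
```

```text
pics
0.0 [137.98985608 609.34742878 236.05557525] [-1.30636176e-04  1.11151524e-01  9.93803304e-01 -5.60019692e-04] 95.24983364410308 22.0
scene [[429.12319977   0.         314.09660913]
 [  0.         429.12319977 200.00668437]
 [  0.           0.           1.        ]] [[-0.85364225 -0.52069125  0.01324906]
 [-0.38282625  0.60996649 -0.6938191 ]
 [ 0.35318405 -0.59734539 -0.72002744]] [472.32405992 344.23754968 692.67050806]
top [[403.49682814   0.         318.98099679]
 [  0.         403.49682814 205.30665182]
 [  0.           0.           1.        ]] [[-0.01416051 -0.99962638 -0.02337897]
 [-0.99596571  0.01617297 -0.08826513]
 [ 0.08861026  0.02203477 -0.99582262]] [-70.36425278 593.56662675 868.8420629 ]
```

View pics/top0.png

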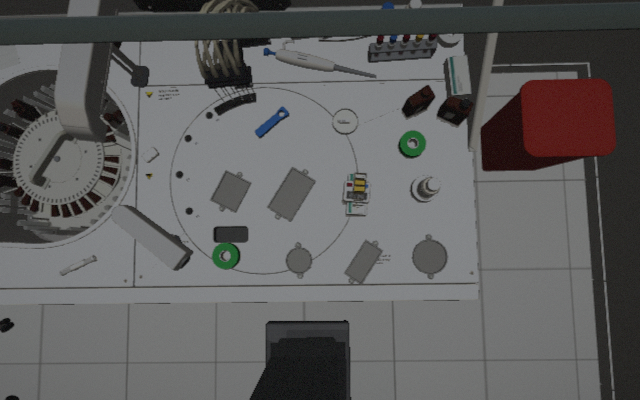

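View pics/scene0.png

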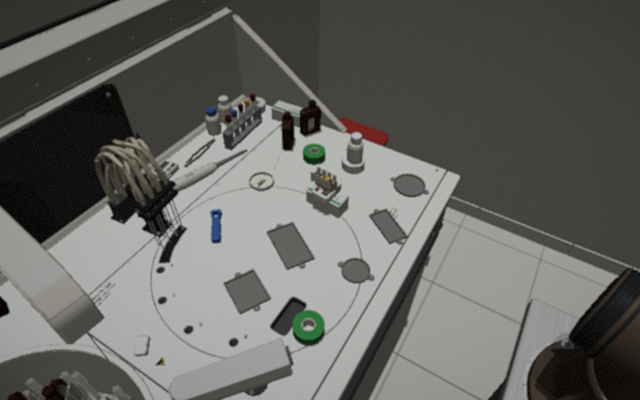

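The top view shows the three-high stack at (357,193), the bottle on its roll at (427,188) and the nests: carton (291,193), timer (231,191), cuvette (364,262), bottle (299,260), roll (430,257). The green rolls at (412,143) and (226,256), the white ring lid at (345,121) and the carton at the far edge (458,75) are look-alikes. I'll confirm both stacks in one enlarged crop.

Run:
```python
import cv2,numpy as np
t=cv2.imread('pics/top0.png');s=cv2.imread('pics/scene0.png')
a=cv2.resize(t[155:235,335:455],(780,520)[:2],interpolation=cv2.INTER_CUBIC)
a=cv2.resize(t[160:225,335:450],None,fx=6.5,fy=6.5,interpolation=cv2.INTER_CUBIC)[:, :780]
b=cv2.resize(s[122:222,290:390],None,fx=4,fy=4,interpolation=cv2.INTER_CUBIC)
a=cv2.resize(t[165:221,335:450],None,fx=3.4,fy=3.4,interpolation=cv2.INTER_CUBIC)
o=np.zeros((600,800,3),np.uint8);o[:a.shape[0],:a.shape[1]]=a;o[195:595,:400]=b
o[195:595,400:800]=cv2.resize(t[225:290,335:400],(400,400),interpolation=cv2.INTER_CUBIC)
cv2.imwrite('pics/crop1.png',o)
```

```text
(no output)
```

View pics/crop1.png

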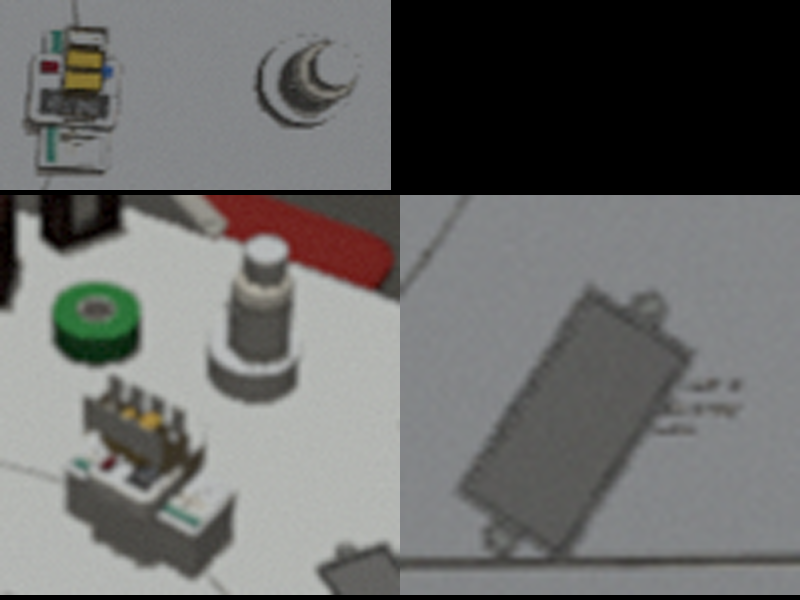

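Run:
```python
import cv2,numpy as np
t=cv2.imread('pics/top0.png');s=cv2.imread('pics/scene0.png')
a=cv2.resize(t[168:222,338:378],None,fx=10,fy=10,interpolation=cv2.INTER_CUBIC)
b=cv2.resize(s[164:218,302:352],None,fx=8,fy=8,interpolation=cv2.INTER_CUBIC)
o=np.zeros((540,800,3),np.uint8);o[:,:400]=a;o[:432,400:]=b
o=np.clip(o.astype(float)*1.6,0,255).astype(np.uint8)
cv2.imwrite('pics/crop2.png',o)
```

```text
(no output)
```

View pics/crop2.png

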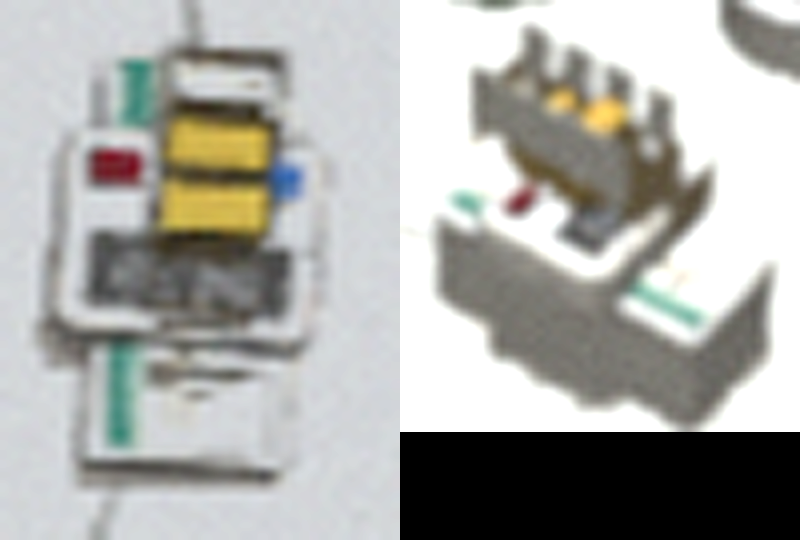

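The crop shows the cuvette strip (yellow pair at (357,183) in the full picture) on the timer at (357,191), with the carton's green stripe showing at (351,176) and (350,208). This stack and the bottle on the white roll fit the description. The timer's long side looks to lie across the carton, so I will measure that.

```bash
cat > h.py <<'E'
import cv2,numpy as np
from plant import arm
from scipy.spatial.transform import Rotation as Ro
C={n:arm.calibration(n) for n in('top','scene')}
def cam(n):
    c=C[n];return np.array(c['K']),np.array(c['R']),np.array(c['t']).ravel()
def cast(n,px,z):
    K,R,t=cam(n);px=np.atleast_2d(px).astype(float)
    d=np.c_[px,np.ones(len(px))]@np.linalg.inv(K).T@R
    o=-R.T@t;return o+d*((z-o[2])/d[:,2])[:,None]
def proj(n,X):
    K,R,t=cam(n);p=(np.atleast_2d(X)@R.T+t)@K.T;return p[:,:2]/p[:,2:]
def tri(a,b):
    P=[cam(n)[0]@np.c_[cam(n)[1],cam(n)[2]] for n in('top','scene')]
    X=cv2.triangulatePoints(P[0],P[1],np.float64(a).reshape(2,1),np.float64(b).reshape(2,1)).ravel();return X[:3]/X[3]
def go(x,y,z,ang=None):
    """tool-frame shift/turn (move units) to TCP x,y,z with closing line at ang deg (mod 180)"""
    s=arm.observe();R=Ro.from_quat(np.roll(s['orientation'],-1))
    d=R.inv().apply(np.array([x,y,z])-s['eef_pos'])/400
    out=[round(v,3) for v in d]
    M=R.as_matrix();cur=np.degrees(np.arctan2(M[1,1],M[0,1]))
    r=None
    if ang is not None:
        t=[ang+k for k in(-360,-180,0,180,360)];t=min(t,key=lambda v:abs(v-cur))
        T=np.array([[np.sin(np.radians(t)),np.cos(np.radians(t)),0],[-np.cos(np.radians(t)),np.sin(np.radians(t)),0],[0,0,-1.]])
        r=(R.inv()*Ro.from_matrix(T)).as_rotvec(degrees=True)/120
    print('t',round(s['clock'],2),'pos',s['eef_pos'].round(1),'yaw',round(cur,1),'q6',round(s['q'][5],2),'gap',round(s['finger_gap'],1),'F',np.round(s['ft_force'],1),'grip',round(s['gripper_force'],1));print('dp',out,'rot',None if r is None else r.round(3))
E
python3 - <<'E'
from h import *
t=cv2.imread('pics/top0.png')
g=cv2.cvtColor(t,cv2.COLOR_BGR2GRAY).astype(int)
print('deck',t[230,330],'nest',t[193,291],t[257,430],t[260,299])
m=((g>60)&(g<int(g[193,291])+22)).astype(np.uint8)
hsv=cv2.cvtColor(t,cv2.COLOR_BGR2HSV);m[hsv[...,1]>60]=0
m=cv2.morphologyEx(m,cv2.MORPH_OPEN,np.ones((5,5),np.uint8))
n,l,st,ce=cv2.connectedComponentsWithStats(m)
for name,(u,v),dim in(('carton',(291,193),(104,58)),('timer',(231,191),(72,60)),('cuv',(364,262),(84,40)),('bottle',(299,260),(54,54)),('roll',(430,257),(72,72))):
    k=l[v,u]
    mk=(l==k).astype(np.uint8)
    c=max(cv2.findContours(mk,cv2.RETR_EXTERNAL,cv2.CHAIN_APPROX_NONE)[0],key=cv2.contourArea).reshape(-1,2)
    W=cast('top',c,3)[:,:2].astype(np.float32)
    (cx,cy),(w,h),a=cv2.minAreaRect(W)
    M=cast('top',[ce[k]],2)[0]
    print(name,k,'px',ce[k].round(1),'rect',round(cx,1),round(cy,1),'size',round(w,1),round(h,1),'long ang',round(a if w>h else a+90,1),'centroid',M[:2].round(1),'scene px',proj('scene',M)[0].round(1))
# stack points (top crop: px=338+u/10,168+v/10)
P=lambda pts:[(338+u/10-.45,168+v/10-.45) for u,v in pts]
print('timer corners z54',cast('top',P([(75,130),(325,140),(55,325),(305,350)]),54).round(0)[:,:2])
print('carton btm z38',cast('top',P([(85,460),(285,465),(105,60)]),38).round(0)[:,:2])
print('cuv top far corners z101',cast('top',P([(172,50),(285,50)]),101).round(0)[:,:2])
print('white arm',tri((190,265),(290,345)))
E
```

```text
deck [136 134 133] nest [87 90 89] [84 85 86] [91 93 92]
carton 36 px [291.1 193.9] rect 622.6 -15.6 size 66.7 119.5 long ang 148.1 centroid [621.7 -15.5] scene px [290.6 244.5]
timer 38 px [230.8 191.5] rect 632.4 122.2 size 68.0 91.1 long ang 151.6 centroid [629.5 122.9] scene px [248.2 290.3]
cuv 49 px [363. 262.] rect 465.2 -176.3 size 49.9 101.6 long ang 145.9 centroid [ 465.3 -175.8] scene px [388.5 225.7]
bottle 50 px [298.4 259.4] rect 471.3 -29.4 size 60.3 61.7 long ang 134.5 centroid [473.1 -30.8] scene px [355.5 270. ]
roll 48 px [428.8 256.4] rect 476.4 -322.3 size 77.5 77.8 long ang 133.8 centroid [ 475.9 -322.6] scene px [409.6 185.3]
timer corners z54 [[ 642. -137.]
 [ 639. -191.]
 [ 600. -132.]
 [ 594. -185.]]
carton btm z38 [[ 572. -138.]
 [ 571. -182.]
 [ 660. -145.]]
cuv top far corners z101 [[ 652. -155.]
 [ 651. -178.]]
white arm [473.60979312 195.66952019  67.2072436 ]
```

Run:
```python
from h import *
t=cv2.imread('pics/top0.png')
k=4
T=cv2.resize(t,None,fx=k,fy=k,interpolation=cv2.INTER_CUBIC)
g=cv2.cvtColor(T,cv2.COLOR_BGR2GRAY)
m=((g>55)&(g<110)).astype(np.uint8)
m[cv2.cvtColor(T,cv2.COLOR_BGR2HSV)[...,1]>60]=0
m=cv2.morphologyEx(m,cv2.MORPH_OPEN,cv2.getStructuringElement(cv2.MORPH_ELLIPSE,(41,41)))
n,l,st,ce=cv2.connectedComponentsWithStats(m)
for name,(u,v) in(('carton',(291,193)),('timer',(231,191)),('cuv',(364,262)),('bottle',(299,260)),('roll',(430,257))):
    mk=(l==l[v*k,u*k]).astype(np.uint8)
    c=max(cv2.findContours(mk,cv2.RETR_EXTERNAL,cv2.CHAIN_APPROX_NONE)[0],key=cv2.contourArea).reshape(-1,2)
    W=cast('top',(c+.5)/k-.5,3)[:,:2].astype(np.float32)
    (cx,cy),(w,h),a=cv2.minAreaRect(W)
    M=cv2.moments(W.reshape(-1,1,2)); pa=np.degrees(.5*np.arctan2(2*M['mu11'],M['mu20']-M['mu02']))%180
    print(name,'rect',round(cx,1),round(cy,1),round(w,1),round(h,1),'ang',round(a if w>h else a+90,1),'moments',round(M['m10']/M['m00'],1),round(M['m01']/M['m00'],1),round(pa,1))
# predicted cuvette top corners in scene crop coordinates
a=np.radians(-5.4);c=np.array([617,-166]);ux=np.array([np.cos(a),np.sin(a)]);uy=np.array([-ux[1],ux[0]])
X=[(*(c+i*35*ux+j*13*uy),z) for z in(101,54) for i in(1,-1) for j in(1,-1)]
print('scene crop',(((proj('scene',X)-[302,164])*8)+[404,4]).round(0).tolist())
print('top crop',(((proj('top',X)-[338,168])*10)+[5,5]).round(0).tolist())
```

```text
carton rect 622.1 -15.8 66.3 117.8 ang 147.5 moments 622.1 -15.5 147.8
timer rect 630.0 123.8 69.0 85.4 ang 152.4 moments 630.3 123.5 153.4
cuv rect 465.9 -176.2 49.1 97.3 ang 145.8 moments 466.1 -176.0 145.5
bottle rect 471.6 -31.1 59.1 60.5 ang 134.2 moments 471.3 -31.2 176.3
roll rect 476.0 -323.6 79.0 78.2 ang 43.4 moments 475.8 -323.6 36.3
scene crop [[492.0, 33.0], [548.0, -16.0], [702.0, 140.0], [756.0, 88.0], [490.0, 157.0], [544.0, 107.0], [693.0, 263.0], [745.0, 211.0]]
top crop [[179.0, 43.0], [307.0, 53.0], [154.0, 384.0], [283.0, 394.0], [165.0, 80.0], [285.0, 89.0], [141.0, 403.0], [263.0, 413.0]]
```

Run:
```python
from h import *
s=cv2.imread('pics/scene0.png');t=cv2.imread('pics/top0.png')
b=cv2.resize(s[160:220,300:355],None,fx=9,fy=9,interpolation=cv2.INTER_CUBIC)
b=cv2.createCLAHE(3,(2,2)).apply(cv2.cvtColor(b,cv2.COLOR_BGR2GRAY))
a=cv2.resize(t[170:222,340:368],None,fx=10,fy=10,interpolation=cv2.INTER_CUBIC)
a=cv2.createCLAHE(3,(2,2)).apply(cv2.cvtColor(a,cv2.COLOR_BGR2GRAY))
o=np.zeros((540,790),np.uint8);o[:,:495]=b;o[:520,500:780]=a
cv2.imwrite('pics/crop3.png',o)
```

```text
(no output)
```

View pics/crop3.png

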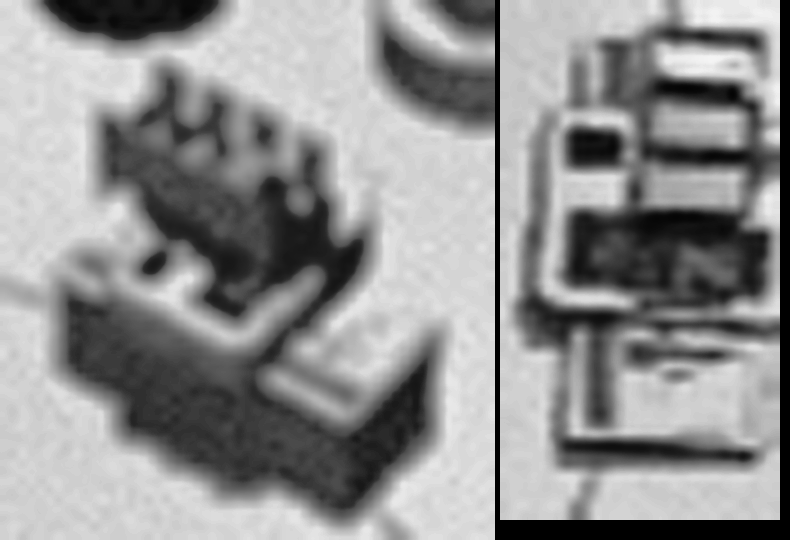

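The strip's visible part starts at its far end (x ≈ 652) and shows the yellow pair. Its near cuvettes look clear. I'll grasp near x = 624, which works either way.

Run:
```python
from h import *
go(360,250,240,85)
go(624,-166,200,85)
```

```text
Traceback (most recent call last):
  File "h.py", line 26, in go
    r=(R.inv()*Ro.from_matrix(T)).as_rotvec(degrees=True)/120
               ~~~~~~~~~~~~~~^^^
  File "scipy/spatial/transform/_rotation.pyx", line 1143, in scipy.spatial.transform._rotation.Rotation.from_matrix
ValueError: Non-positive determinant (left-handed or null coordinate frame) in rotation matrix 0: [[ 0.9961947   0.08715574  0.        ]
 [-0.08715574  0.9961947   0.        ]
 [ 0.          0.         -1.        ]].
```

```bash
sed -i 's/T=np.array.*/c,s_=np.cos(np.radians(t)),np.sin(np.radians(t));T=np.array([[-s_,c,0],[c,s_,0],[0,0,-1.]])/' h.py
python3 - <<'E'
from h import *
go(360,250,240,85)
go(624,-166,200,85)
E
```

```text
t 0.1 pos [138.  609.4 236.1] yaw 77.2 q6 -0.11 gap 95.2 F [0.4 0.6 0.1] grip 0.0
dp [np.float64(-0.74), np.float64(-0.754), np.float64(-0.009)] rot [-0.    -0.    -0.065]
t 0.1 pos [138.  609.4 236.1] yaw 77.2 q6 -0.11 gap 95.2 F [0.4 0.6 0.1] grip 0.0
dp [np.float64(-1.613), np.float64(-1.622), np.float64(0.092)] rot [-0.    -0.    -0.065]
```

Call:
{"op": "servo_tool", "data": {
  "dp": [
    [-0.74,-0.754,0],
    [-0.74,-0.754,0],
    [-0.74,-0.754,0],
    [-0.74,-0.754,0],
    [-0.74,-0.754,0],
    [-0.74,-0.754,0],
    [-0.74,-0.754,0],
    [-0.74,-0.754,0],
    [-0.74,-0.754,0],
    [-0.74,-0.754,0]
  ],
  "delta_rot": [
    [0,0,-0.065],
    [0,0,-0.065],
    [0,0,-0.065],
    [0,0,-0.065],
    [0,0,-0.065],
    [0,0,-0.065],
    [0,0,-0.065],
    [0,0,-0.065],
    [0,0,-0.065],
    [0,0,-0.065]
  ],
  "hand": 1
}}

```text
clock: 0.93
eef_pos: [357.5, 253.2, 236.7]
orientation: [0.0, 0.043, 0.999, 0.0]
ft_force: [0.9, 0.4, 0.2]
finger_gap: 94.8
gripper_force: 0.0
```

Run:
```python
from h import *
go(624,-166,180,85)
```

```text
t 0.93 pos [357.5 253.2 236.7] yaw 85.0 q6 -1.02 gap 94.8 F [0.9 0.4 0.2] grip 0.0
dp [np.float64(-0.754), np.float64(-0.987), np.float64(0.142)] rot [0. 0. 0.]
```

Call:
{"op": "servo_tool", "data": {
  "dp": [
    [-0.754,-0.987,0.09],
    [-0.754,-0.987,0.09],
    [-0.754,-0.987,0.09],
    [-0.754,-0.987,0.09],
    [-0.754,-0.987,0.09],
    [-0.754,-0.987,0.09],
    [-0.754,-0.987,0.09],
    [-0.754,-0.987,0.09],
    [-0.754,-0.987,0.09],
    [-0.754,-0.987,0.09]
  ],
  "delta_rot": [
    [0,0,0],
    [0,0,0],
    [0,0,0],
    [0,0,0],
    [0,0,0],
    [0,0,0],
    [0,0,0],
    [0,0,0],
    [0,0,0],
    [0,0,0]
  ]
}}

```text
clock: 1.77
eef_pos: [580.4, -97.9, 206.1]
orientation: [-0.0, 0.043, 0.999, 0.0]
ft_force: [0.5, 0.4, 0.8]
finger_gap: 95.0
gripper_force: 0.0
```

Run:
```python
from h import *
go(624,-166,88,85)
cv2.imwrite('pics/s1.png',arm.grab_frame('scene'))
```

```text
t 1.77 pos [580.4 -97.9 206.1] yaw 85.0 q6 -1.76 gap 95.0 F [0.5 0.4 0.8] grip 0.0
dp [np.float64(-0.124), np.float64(-0.16), np.float64(0.295)] rot [ 0. -0.  0.]
```

Call:
{"op": "servo_tool", "data": {
  "dp": [
    [-0.124,-0.16,0.0],
    [-0.124,-0.16,0.0],
    [-0.124,-0.16,0.05],
    [-0.124,-0.16,0.1],
    [-0.124,-0.16,0.15],
    [-0.124,-0.16,0.19],
    [-0.124,-0.16,0.19],
    [-0.124,-0.16,0.19],
    [-0.124,-0.16,0.19],
    [-0.124,-0.16,0.19]
  ],
  "delta_rot": [
    [0,0,0],
    [0,0,0],
    [0,0,0],
    [0,0,0],
    [0,0,0],
    [0,0,0],
    [0,0,0],
    [0,0,0],
    [0,0,0],
    [0,0,0]
  ]
}}

```text
clock: 2.65
eef_pos: [624.1, -163.9, 131.8]
orientation: [0.001, 0.043, 0.999, -0.0]
ft_force: [-0.0, -0.0, 0.2]
finger_gap: 95.5
gripper_force: 0.0
```

Run:
```python
from h import *
go(624,-166,88,85)
f=arm.grab_frame('scene')
o=cv2.resize(f[110:230,250:400],None,fx=5,fy=5,interpolation=cv2.INTER_CUBIC)
cv2.imwrite('pics/s2.png',o)
```

```text
t 2.65 pos [ 624.1 -163.9  131.8] yaw 85.0 q6 -1.84 gap 95.5 F [-0.  -0.   0.2] grip 0.0
dp [np.float64(0.0), np.float64(-0.005), np.float64(0.109)] rot [-0.     0.001  0.   ]
```

View pics/s2.png

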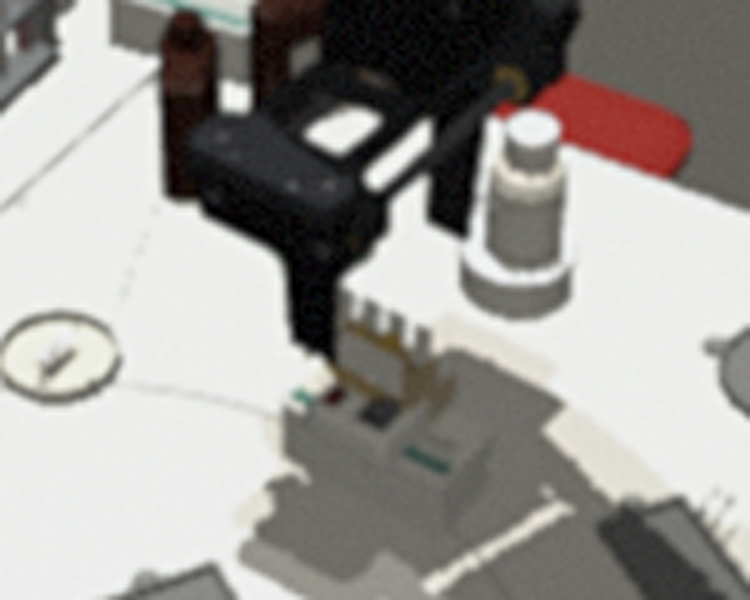

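The shadowed crop shows the +y finger at (315,320), just left of the strip, which runs from (335,290) to about (450,380). The grasp straddles it, so I'll go down and close.

Call:
{"op": "servo_tool", "data": {
  "dp": [
    [0,-0.005,0.03],
    [0,-0.005,0.06],
    [0,-0.005,0.09],
    [0,-0.005,0.109],
    [0,-0.005,0.109],
    [0,-0.005,0.109],
    [0,-0.005,0.109],
    [0,-0.005,0.109],
    [0,-0.005,0.109],
    [0,-0.005,0.109]
  ],
  "delta_rot": [
    [0,0,0],
    [0,0,0],
    [0,0,0],
    [0,0,0],
    [0,0,0],
    [0,0,0],
    [0,0,0],
    [0,0,0],
    [0,0,0],
    [0,0,0]
  ]
}}

```text
clock: 3.53
eef_pos: [623.6, -165.9, 87.3]
orientation: [0.0, 0.043, 0.999, -0.0]
ft_force: [0.4, 0.3, 0.1]
finger_gap: 95.2
gripper_force: 0.0
```

Call:
{"op": "servo_tool", "data": {
  "dp": [
    [0,0,0],
    [0,0,0],
    [0,0,0],
    [0,0,0],
    [0,0,0],
    [0,0,0],
    [0,0,0],
    [0,0,0],
    [0,0,0],
    [0,0,0]
  ],
  "delta_rot": [
    [0,0,0],
    [0,0,0],
    [0,0,0],
    [0,0,0],
    [0,0,0],
    [0,0,0],
    [0,0,0],
    [0,0,0],
    [0,0,0],
    [0,0,0]
  ],
  "hand": -0.6,
  "force": 12
}}

```text
clock: 4.37
eef_pos: [623.4, -165.8, 86.9]
orientation: [-0.0, 0.043, 0.999, 0.0]
ft_force: [-1.0, 0.2, 0.5]
finger_gap: 33.7
gripper_force: 0.0
```

Call:
{"op": "servo_tool", "data": {
  "dp": [
    [0,0,0],
    [0,0,0],
    [0,0,0],
    [0,0,0],
    [0,0,0],
    [0,0,0],
    [0,0,0],
    [0,0,0],
    [0,0,0],
    [0,0,0]
  ],
  "delta_rot": [
    [0,0,0],
    [0,0,0],
    [0,0,0],
    [0,0,0],
    [0,0,0],
    [0,0,0],
    [0,0,0],
    [0,0,0],
    [0,0,0],
    [0,0,0]
  ],
  "hand": -0.7,
  "force": 15
}}

```text
clock: 5.2
eef_pos: [623.5, -165.8, 86.9]
orientation: [0.0, 0.043, 0.999, 0.0]
ft_force: [-0.8, 0.7, -0.1]
finger_gap: 25.9
gripper_force: 15.0
```

Call:
{"op": "servo_tool", "data": {
  "dp": [
    [0,0,-0.02],
    [0,0,-0.04],
    [0,0,-0.08],
    [0,0,-0.12],
    [0,0,-0.16],
    [0,0,-0.16],
    [0,0,-0.16],
    [0,0,-0.16],
    [0,0,-0.16],
    [0,0,-0.16]
  ],
  "delta_rot": [
    [0,0,0],
    [0,0,0],
    [0,0,0],
    [0,0,0],
    [0,0,0],
    [0,0,0],
    [0,0,0],
    [0,0,0],
    [0,0,0],
    [0,0,0]
  ]
}}

```text
clock: 6.03
eef_pos: [623.2, -165.7, 150.0]
orientation: [-0.001, 0.043, 0.999, 0.0]
ft_force: [-0.4, 0.1, -0.2]
finger_gap: 25.7
gripper_force: 15.0
```

Run:
```python
from h import *
go(465.8,-176.1,200,145.7)
f=arm.grab_frame('scene')
o=cv2.resize(f[110:230,250:400],None,fx=5,fy=5,interpolation=cv2.INTER_CUBIC)
cv2.imwrite('pics/s3.png',o)
```

```text
t 6.03 pos [ 623.2 -165.7  150. ] yaw 85.0 q6 -1.85 gap 25.7 F [-0.4  0.1 -0.2] grip 15.0
dp [np.float64(0.39), np.float64(-0.06), np.float64(-0.124)] rot [ 0.001 -0.    -0.506]
```

View pics/s3.png

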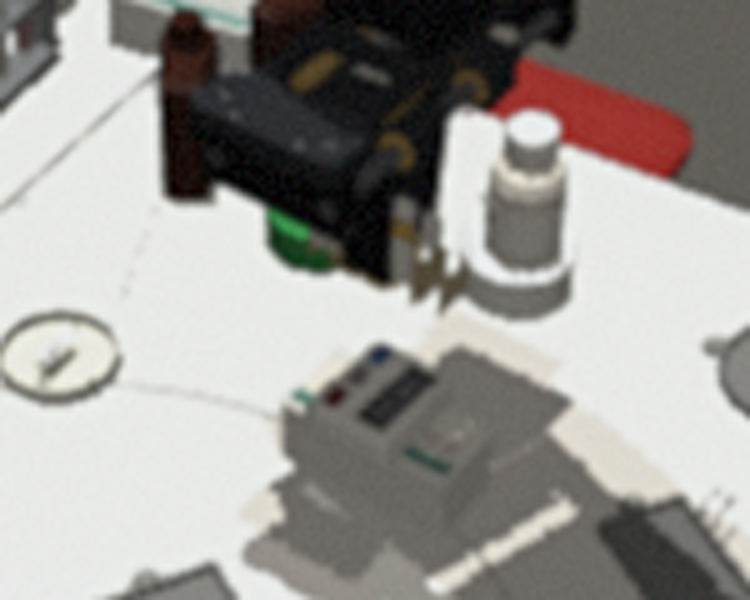

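Run:
```python
from h import *
# near end -y corner: line with y=-179+..., z in lifted strip ~ 130-164
for z in (120,135,150):
    X=cast('scene',[(342.4,167)],z)[0]; print(z,X.round(1))
# predicted columns of near corners for centre offset
for off in(0,-4,-8,-12):
    a=np.radians(-5);u=np.array([np.cos(a),np.sin(a)]);v=np.array([-u[1],u[0]])
    c=np.array([623.2,-165.7])+off*u
    P=[(*(c-35*u+j*13*v),z) for j in(1,-1) for z in(117,164)]
    print(off,((proj('scene',P)-[250,110])*5).round(0).tolist())
f=arm.grab_frame('top')
o=cv2.resize(f[140:230,310:400],None,fx=6,fy=6,interpolation=cv2.INTER_CUBIC)
cv2.imwrite('pics/t3.png',np.clip(o*1.3,0,255).astype(np.uint8))
```

```text
120 [ 590.  -173.4  120. ]
135 [ 582.6 -158.1  135. ]
150 [ 575.3 -142.8  150. ]
0 [[436.0, 322.0], [442.0, 237.0], [470.0, 290.0], [477.0, 205.0]]
-4 [[443.0, 326.0], [450.0, 241.0], [478.0, 293.0], [485.0, 208.0]]
-8 [[451.0, 330.0], [458.0, 245.0], [485.0, 297.0], [493.0, 212.0]]
-12 [[459.0, 334.0], [466.0, 249.0], [493.0, 301.0], [501.0, 216.0]]
```

View pics/t3.png

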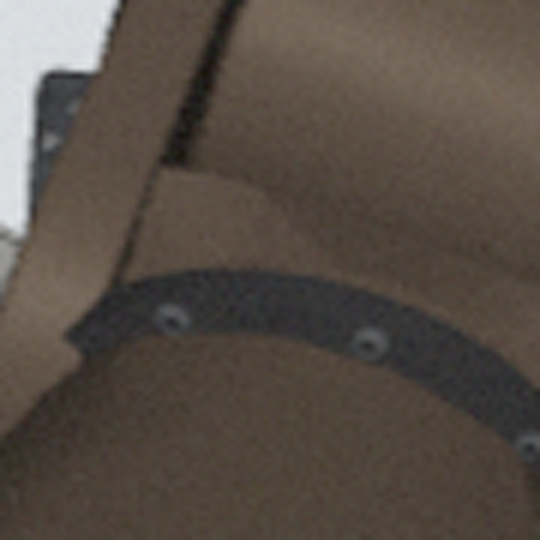

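Run:
```python
from h import *
go(468.4,-177.8,100,55.7)
```

```text
t 6.13 pos [ 623.3 -165.7  150.2] yaw 85.0 q6 -1.85 gap 25.7 F [ 0.2 -0.2 -0.4] grip 15.0
dp [np.float64(0.383), np.float64(-0.064), np.float64(0.126)] rot [ 0.    -0.001  0.244]
```

Call:
{"op": "servo_tool", "data": {
  "dp": [
    [0.08,-0.012,0],
    [0.16,-0.026,0],
    [0.24,-0.04,0],
    [0.32,-0.052,0],
    [0.383,-0.064,0.02],
    [0.383,-0.064,0.05],
    [0.383,-0.064,0.08],
    [0.383,-0.064,0.105],
    [0.383,-0.064,0.126],
    [0.383,-0.064,0.126]
  ],
  "delta_rot": [
    [0,0,0.03],
    [0,0,0.08],
    [0,0,0.13],
    [0,0,0.18],
    [0,0,0.22],
    [0,0,0.244],
    [0,0,0.244],
    [0,0,0.244],
    [0,0,0.244],
    [0,0,0.244]
  ]
}}

```text
clock: 6.97
eef_pos: [468.3, -177.8, 98.9]
orientation: [-0.001, 0.294, 0.956, 0.0]
ft_force: [0.8, 1.1, -0.6]
finger_gap: 26.3
gripper_force: 15.0
```

Run:
```python
from h import *
go(468.4,-177.8,60,55.7)
f=arm.grab_frame('scene')
o=cv2.resize(f[140:250,330:450],None,fx=5,fy=5,interpolation=cv2.INTER_CUBIC)
cv2.imwrite('pics/s4.png',o)
u=np.array([-.826,.563]);v=np.array([.563,.826]);s=arm.observe();c=s['eef_pos'][:2]
for off in(0,3,6):
    P=[(*(c+off*u+i*35*u+j*13*v),z) for i in(1,-1) for j in(1,-1) for z in(s['eef_pos'][2]-33,s['eef_pos'][2]+14)]
    print(off,((proj('scene',P)-[330,140])*5).round(0).tolist())
```

```text
t 6.97 pos [ 468.3 -177.8   98.9] yaw 55.8 q6 -1.47 gap 26.3 F [ 0.8  1.1 -0.6] grip 15.0
dp [np.float64(-0.001), np.float64(0.0), np.float64(0.097)] rot [-0.    -0.001  0.001]
0 [[326.0, 389.0], [344.0, 311.0], [379.0, 370.0], [399.0, 292.0], [241.0, 279.0], [255.0, 200.0], [292.0, 262.0], [308.0, 183.0]]
3 [[330.0, 394.0], [348.0, 316.0], [383.0, 375.0], [403.0, 297.0], [245.0, 283.0], [258.0, 205.0], [296.0, 266.0], [311.0, 188.0]]
6 [[334.0, 399.0], [352.0, 321.0], [387.0, 380.0], [407.0, 302.0], [248.0, 288.0], [262.0, 209.0], [300.0, 271.0], [315.0, 192.0]]
```

View pics/s4.png

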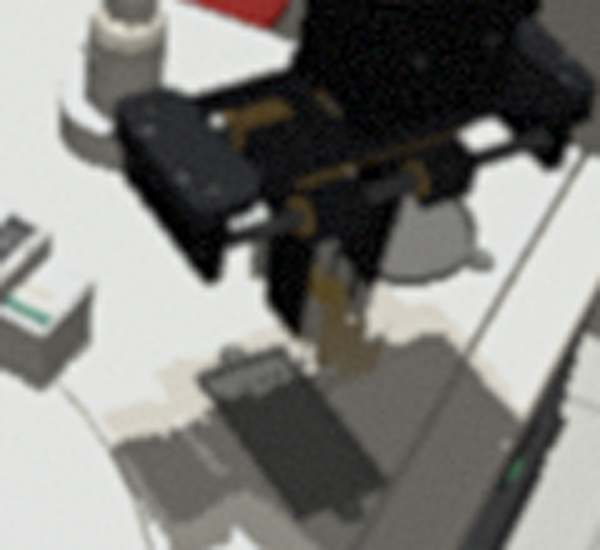

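The crop shows the strip hanging upright. Its near end spans (320–380, 375), its far end is at about (255,262), and the nest is centred near (295,432), within about 1 px of the measured position. The strip's centre is about 1 mm from the TCP along tool x, so I'll lower it.

Call:
{"op": "servo_tool", "data": {
  "dp": [
    [0.005,0,0.03],
    [0.005,0,0.06],
    [0.005,0,0.09],
    [0.005,0,0.115],
    [0.005,0,0.135],
    [0.005,0,0.145],
    [0.005,0,0.152],
    [0.005,0,0.157],
    [0.005,0,0.157],
    [0.005,0,0.157]
  ],
  "delta_rot": [
    [0,0,0],
    [0,0,0],
    [0,0,0],
    [0,0,0],
    [0,0,0],
    [0,0,0],
    [0,0,0],
    [0,0,0],
    [0,0,0],
    [0,0,0]
  ]
}}

```text
clock: 7.85
eef_pos: [467.1, -177.0, 37.9]
orientation: [0.0, 0.294, 0.956, 0.0]
ft_force: [0.6, 0.6, -0.6]
finger_gap: 26.0
gripper_force: 15.0
```

Call:
{"op": "servo_tool", "data": {
  "dp": [
    [0,0,0.002],
    [0,0,0.003],
    [0,0,0.004],
    [0,0,0.005],
    [0,0,0.006],
    [0,0,0.007],
    [0,0,0.007],
    [0,0,0.007],
    [0,0,0.007],
    [0,0,0.007]
  ],
  "delta_rot": [
    [0,0,0],
    [0,0,0],
    [0,0,0],
    [0,0,0],
    [0,0,0],
    [0,0,0],
    [0,0,0],
    [0,0,0],
    [0,0,0],
    [0,0,0]
  ]
}}

```text
clock: 8.68
eef_pos: [467.0, -176.9, 34.9]
orientation: [0.0, 0.294, 0.956, 0.0]
ft_force: [-0.1, -0.7, -0.6]
finger_gap: 25.9
gripper_force: 15.0
```

Call:
{"op": "servo_tool", "data": {
  "dp": [
    [0,0,0],
    [0,0,0],
    [0,0,0],
    [0,0,0],
    [0,0,0],
    [0,0,-0.05],
    [0,0,-0.12],
    [0,0,-0.2],
    [0,0,-0.28],
    [0,0,-0.36]
  ],
  "delta_rot": [
    [0,0,0],
    [0,0,0],
    [0,0,0],
    [0,0,0],
    [0,0,0],
    [0,0,0],
    [0,0,0],
    [0,0,0],
    [0,0,0],
    [0,0,0]
  ],
  "hand": 1
}}

```text
clock: 9.52
eef_pos: [466.7, -176.8, 180.4]
orientation: [-0.0, 0.294, 0.956, 0.0]
ft_force: [0.1, 0.6, -0.1]
finger_gap: 87.3
gripper_force: 0.0
```

Run:
```python
from h import *
K=lambda f,m:None
f=arm.grab_frame('scene');hsv=cv2.cvtColor(f,cv2.COLOR_BGR2HSV)
cv2.imwrite('pics/s5f.png',f)
# timer: measure in scene: save enlarged crop with timer and placed strip
a=cv2.resize(f[165:215,300:350],None,fx=8,fy=8,interpolation=cv2.INTER_CUBIC)
b=cv2.resize(f[195:245,360:410],None,fx=8,fy=8,interpolation=cv2.INTER_CUBIC)
cv2.imwrite('pics/s5.png',np.hstack([a,b]))
print('nest centre z2 crop',((proj('scene',[(466,-176,2)])-[360,195])*8+[404,4]).round(0))
P=[(*(np.array([466,-176])+i*35*np.array([-.826,.563])+j*13*np.array([.563,.826])),z) for z in(2,49) for i in(1,-1) for j in(1,-1)]
print(((proj('scene',P)-[360,195])*8+[404,4]).round(0).tolist())
a=np.radians(-6);u=np.array([np.cos(a),np.sin(a)]);v=np.array([-u[1],u[0]]);c=np.array([619,-162])
print('timer corners top z54',((proj('scene',[(*(c+i*23*u+j*29*v),54) for i in(1,-1) for j in(1,-1)])-[300,165])*8+4).round(0).tolist())
go(619,-162,120,84)
```

```text
nest centre z2 crop [[631. 248.]]
[[656.0, 352.0], [738.0, 322.0], [527.0, 176.0], [606.0, 149.0], [682.0, 240.0], [766.0, 210.0], [547.0, 63.0], [628.0, 36.0]]
timer corners top z54 [[92.0, 203.0], [214.0, 92.0], [225.0, 275.0], [345.0, 160.0]]
t 9.57 pos [ 468.5 -177.6  185.8] yaw 55.8 q6 -1.47 gap 90.5 F [ 1.3 -0.5  6.3] grip 0.0
dp [np.float64(-0.288), np.float64(0.244), np.float64(0.167)] rot [-0.     0.003 -0.235]
```

View pics/s5.png

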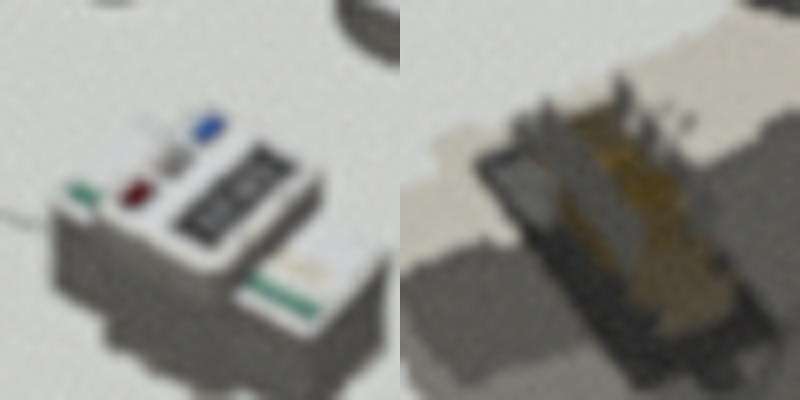

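The timer (corners at about (100,205), (210,270), (320,180), (215,105) in the crop) lies with its long side across the carton, as predicted. The strip stands upright inside its nest. Next is the timer.

Call:
{"op": "servo_tool", "data": {
  "dp": [
    [-0.08,0.07,0],
    [-0.16,0.136,0],
    [-0.23,0.19,0],
    [-0.288,0.244,0.02],
    [-0.288,0.244,0.06],
    [-0.288,0.244,0.11],
    [-0.288,0.244,0.16],
    [-0.288,0.244,0.16],
    [-0.288,0.244,0.16],
    [-0.288,0.244,0.16]
  ],
  "delta_rot": [
    [0,0,-0.05],
    [0,0,-0.1],
    [0,0,-0.15],
    [0,0,-0.2],
    [0,0,-0.235],
    [0,0,-0.235],
    [0,0,-0.235],
    [0,0,-0.235],
    [0,0,-0.235],
    [0,0,-0.235]
  ]
}}

```text
clock: 10.4
eef_pos: [617.5, -161.3, 115.8]
orientation: [0.0, 0.053, 0.999, -0.0]
ft_force: [-0.1, 0.5, 0.3]
finger_gap: 94.7
gripper_force: 0.0
```

Run:
```python
from h import *
go(618.5,-162,66,84)
```

```text
t 10.4 pos [ 617.5 -161.3  115.8] yaw 84.0 q6 -1.82 gap 94.7 F [-0.1  0.5  0.3] grip 0.0
dp [np.float64(-0.003), np.float64(-0.002), np.float64(0.125)] rot [-0.  0. -0.]
```

Call:
{"op": "servo_tool", "data": {
  "dp": [
    [-0.003,-0.002,0.04],
    [-0.003,-0.002,0.08],
    [-0.003,-0.002,0.11],
    [-0.003,-0.002,0.123],
    [-0.003,-0.002,0.123],
    [-0.003,-0.002,0.123],
    [-0.003,-0.002,0.123],
    [-0.003,-0.002,0.123],
    [-0.003,-0.002,0.123],
    [-0.003,-0.002,0.123]
  ],
  "delta_rot": [
    [0,0,0],
    [0,0,0],
    [0,0,0],
    [0,0,0],
    [0,0,0],
    [0,0,0],
    [0,0,0],
    [0,0,0],
    [0,0,0],
    [0,0,0]
  ]
}}

```text
clock: 11.23
eef_pos: [618.4, -162.0, 66.1]
orientation: [0.0, 0.053, 0.999, -0.0]
ft_force: [-0.5, -0.1, -0.1]
finger_gap: 95.0
gripper_force: 0.0
```

Call:
{"op": "servo_tool", "data": {
  "dp": [
    [0,0,0],
    [0,0,0],
    [0,0,0],
    [0,0,0],
    [0,0,0],
    [0,0,0],
    [0,0,0],
    [0,0,0],
    [0,0,0],
    [0,0,0]
  ],
  "delta_rot": [
    [0,0,0],
    [0,0,0],
    [0,0,0],
    [0,0,0],
    [0,0,0],
    [0,0,0],
    [0,0,0],
    [0,0,0],
    [0,0,0],
    [0,0,0]
  ],
  "hand": 0.05,
  "force": 15
}}

```text
clock: 12.07
eef_pos: [618.2, -162.0, 65.7]
orientation: [-0.0, 0.053, 0.999, 0.0]
ft_force: [-0.5, 1.3, -0.2]
finger_gap: 57.8
gripper_force: 15.0
```

Gripped at 57.8 mm, which matches the 58 mm side.

Call:
{"op": "servo_tool", "data": {
  "dp": [
    [0,0,-0.03],
    [0,0,-0.07],
    [0,0,-0.12],
    [0,0,-0.17],
    [0,0,-0.2],
    [0,0,-0.2],
    [0,0,-0.2],
    [0,0,-0.2],
    [0,0,-0.2],
    [0,0,-0.2]
  ],
  "delta_rot": [
    [0,0,0],
    [0,0,0],
    [0,0,0],
    [0,0,0],
    [0,0,0],
    [0,0,0.05],
    [0,0,0.1],
    [0,0,0.15],
    [0,0,0.2],
    [0,0,0.25]
  ]
}}

```text
clock: 12.9
eef_pos: [618.2, -162.0, 146.1]
orientation: [0.0, 0.312, 0.95, 0.0]
ft_force: [-1.0, -0.1, -1.7]
finger_gap: 57.8
gripper_force: 15.0
```

Run:
```python
from h import *
go(630,123.7,100,-27.3)
f=arm.grab_frame('scene'); cv2.imwrite('pics/s6f.png',f)
```

```text
t 12.9 pos [ 618.2 -162.   146.1] yaw 53.7 q6 -1.3 gap 57.8 F [-1.  -0.1 -1.7] grip 15.0
dp [np.float64(0.399), np.float64(0.593), np.float64(0.115)] rot [ 0.    -0.     0.675]
```

Call:
{"op": "servo_tool", "data": {
  "dp": [
    [0.05,0.07,0],
    [0.1,0.14,0],
    [0.15,0.21,0],
    [0.2,0.29,0],
    [0.25,0.37,0],
    [0.3,0.44,0],
    [0.34,0.5,0],
    [0.37,0.55,0],
    [0.399,0.593,0],
    [0.399,0.593,0]
  ],
  "delta_rot": [
    [0,0,0.05],
    [0,0,0.11],
    [0,0,0.17],
    [0,0,0.23],
    [0,0,0.29],
    [0,0,0.35],
    [0,0,0.41],
    [0,0,0.47],
    [0,0,0.53],
    [0,0,0.58]
  ]
}}

```text
clock: 13.78
eef_pos: [628.5, 127.3, 146.0]
orientation: [-0.0, 0.797, 0.604, 0.0]
ft_force: [0.1, 0.3, -1.0]
finger_gap: 57.8
gripper_force: 15.0
```

Run:
```python
from h import *
go(630,123.7,45,-27.3)
```

```text
t 13.78 pos [628.5 127.3 146. ] yaw -15.7 q6 0.37 gap 57.8 F [ 0.1  0.3 -1. ] grip 15.0
dp [np.float64(-0.008), np.float64(0.006), np.float64(0.253)] rot [ 0.    -0.     0.097]
```

Call:
{"op": "servo_tool", "data": {
  "dp": [
    [0,0,0.02],
    [0,0,0.06],
    [0,0,0.1],
    [0,0,0.14],
    [0,0,0.18],
    [0,0,0.22],
    [0,0,0.25],
    [0,0,0.25],
    [0,0,0.25],
    [0,0,0.25]
  ],
  "delta_rot": [
    [0,0,0.05],
    [0,0,0.097],
    [0,0,0.097],
    [0,0,0.097],
    [0,0,0.097],
    [0,0,0.097],
    [0,0,0.097],
    [0,0,0.097],
    [0,0,0.097],
    [0,0,0.097]
  ]
}}

```text
clock: 14.62
eef_pos: [629.2, 123.7, 46.6]
orientation: [0.0, 0.854, 0.521, 0.001]
ft_force: [-0.1, -0.8, -0.4]
finger_gap: 58.0
gripper_force: 15.0
```

Run:
```python
from h import *
go(630,123.7,30,-27.3)
f=arm.grab_frame('scene')
cv2.imwrite('pics/s7.png',cv2.resize(f[245:345,195:305],None,fx=5,fy=5,interpolation=cv2.INTER_CUBIC))
```

```text
t 14.62 pos [629.2 123.7  46.6] yaw -27.3 q6 0.57 gap 58.0 F [-0.1 -0.8 -0.4] grip 15.0
dp [np.float64(0.001), np.float64(0.002), np.float64(0.041)] rot [ 0. -0.  0.]
```

View pics/s7.png

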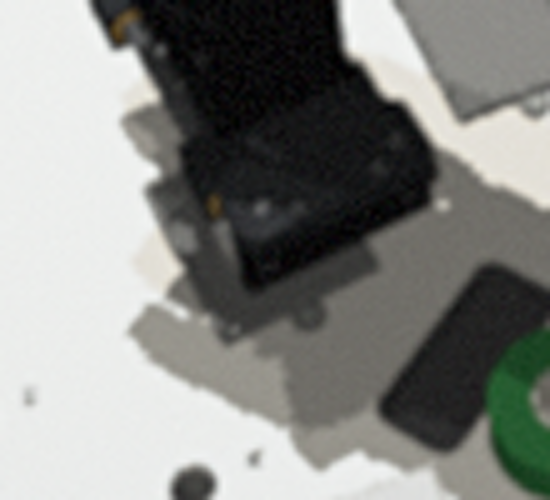

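The gripper is square with the timer nest (its near edge runs (230,340)–(380,265)). I'll lower it.

Call:
{"op": "servo_tool", "data": {
  "dp": [
    [0.001,0.002,0.01],
    [0.001,0.002,0.02],
    [0.001,0.002,0.028],
    [0.001,0.002,0.034],
    [0.001,0.002,0.038],
    [0.001,0.002,0.039],
    [0.001,0.002,0.039],
    [0.001,0.002,0.039],
    [0.001,0.002,0.039],
    [0.001,0.002,0.039]
  ],
  "delta_rot": [
    [0,0,0],
    [0,0,0],
    [0,0,0],
    [0,0,0],
    [0,0,0],
    [0,0,0],
    [0,0,0],
    [0,0,0],
    [0,0,0],
    [0,0,0]
  ]
}}

```text
clock: 15.5
eef_pos: [629.7, 123.7, 30.3]
orientation: [0.0, 0.854, 0.52, 0.0]
ft_force: [0.1, -0.3, -0.9]
finger_gap: 58.0
gripper_force: 15.0
```

Call:
{"op": "servo_tool", "data": {
  "dp": [
    [0,0,0],
    [0,0,0],
    [0,0,0],
    [0,0,0],
    [0,0,-0.04],
    [0,0,-0.1],
    [0,0,-0.18],
    [0,0,-0.26],
    [0,0,-0.32],
    [0,0,-0.35]
  ],
  "delta_rot": [
    [0,0,0],
    [0,0,0],
    [0,0,0],
    [0,0,0],
    [0,0,0],
    [0,0,0],
    [0,0,0],
    [0,0,0],
    [0,0,0],
    [0,0,0]
  ],
  "hand": 0.9
}}

```text
clock: 16.33
eef_pos: [630.5, 123.8, 173.5]
orientation: [0.001, 0.854, 0.52, 0.002]
ft_force: [0.5, -0.7, -0.5]
finger_gap: 90.1
gripper_force: 0.0
```

Run:
```python
from h import *
# carton top z38: long edges from top0 (before): refine using new top frame if unobstructed
f=arm.grab_frame('top'); cv2.imwrite('pics/t8f.png',f)
s=arm.grab_frame('scene'); cv2.imwrite('pics/s8f.png',s)
a=cv2.resize(f[160:230,330:390],None,fx=5,fy=5,interpolation=cv2.INTER_CUBIC)
b=cv2.resize(s[165:222,295:355],None,fx=8,fy=8,interpolation=cv2.INTER_CUBIC)
o=np.zeros((456,790,3),np.uint8);o[:350,:300]=a;o[:456,305:785]=b
cv2.imwrite('pics/c8.png',o)
go(616,-160,100,87)
```

```text
t 16.43 pos [630.3 123.8 171.9] yaw -27.3 q6 0.57 gap 90.6 F [-0.4  0.1 -1.2] grip 0.0
dp [np.float64(-0.647), np.float64(0.293), np.float64(0.179)] rot [ 0.001 -0.002  0.548]
```

View pics/c8.png

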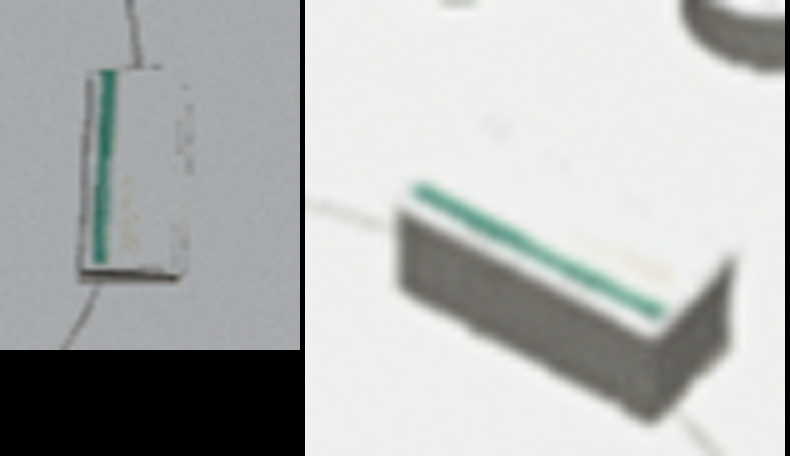

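The crop shows the bare carton with its top corners near (90,68), (188,68), (180,270) and (83,267). The other view agrees.

Run:
```python
from h import *
P=[((u-2)/5+330,(v-2)/5+160) for u,v in[(90,68),(188,68),(180,271),(83,267),(109,70),(100,264)]]
X=cast('top',P,38)[:,:2];print(X.round(1).tolist(),X[:4].mean(0).round(1),np.degrees(np.arctan2(*(X[4]-X[5])[::-1])).round(1),np.linalg.norm(X[0]-X[3]).round(1),np.linalg.norm(X[0]-X[1]).round(1))
Q=[(295+(u-305-4)/8,165+(v-4)/8) for u,v in[(398,208),(652,335),(735,262)]]
Y=cast('scene',Q,38)[:,:2];print(Y.round(1).tolist(),((Y[0]+Y[2])/2).round(1))
# timer in its nest
f=cv2.imread('pics/t8f.png')[165:220,205:260];print('top crop timer bright',end=' ')
m=(cv2.cvtColor(f,cv2.COLOR_BGR2GRAY)>112).astype(np.uint8)
cv2.imwrite('pics/c9.png',np.hstack([cv2.resize(f,None,fx=7,fy=7,interpolation=cv2.INTER_CUBIC),cv2.resize(cv2.imread('pics/t8f.png')[235:290,335:390],None,fx=7,fy=7,interpolation=cv2.INTER_CUBIC)]))
```

```text
[[661.1, -143.5], [660.3, -186.5], [571.1, -180.8], [573.5, -138.7], [660.1, -151.9], [574.7, -146.1]] [ 616.5 -162.4] -3.8 87.7 42.9
[[661.7, -141.6], [575.6, -136.7], [569.5, -173.9]] [ 615.6 -157.8]
top crop timer bright
```

Run:
```python
from h import *
go(616.3,-161.5,110,86.4)
```

```text
t 16.43 pos [630.3 123.8 171.9] yaw -27.3 q6 0.57 gap 90.6 F [-0.4  0.1 -1.2] grip 0.0
dp [np.float64(-0.65), np.float64(0.295), np.float64(0.154)] rot [ 0.001 -0.002  0.553]
```

Call:
{"op": "servo_tool", "data": {
  "dp": [
    [-0.08,0.035,0],
    [-0.16,0.072,0],
    [-0.24,0.11,0],
    [-0.32,0.145,0.02],
    [-0.4,0.18,0.05],
    [-0.48,0.218,0.08],
    [-0.56,0.254,0.11],
    [-0.62,0.281,0.15],
    [-0.65,0.295,0.15],
    [-0.65,0.295,0.15]
  ],
  "delta_rot": [
    [0,0,0.05],
    [0,0,0.11],
    [0,0,0.17],
    [0,0,0.23],
    [0,0,0.29],
    [0,0,0.35],
    [0,0,0.41],
    [0,0,0.47],
    [0,0,0.52],
    [0,0,0.553]
  ],
  "hand": 1
}}

```text
clock: 17.27
eef_pos: [613.8, -164.2, 106.6]
orientation: [-0.001, 0.999, -0.036, -0.002]
ft_force: [0.3, -0.5, -0.4]
finger_gap: 95.1
gripper_force: 0.0
```

Run:
```python
from h import *
go(616.3,-161.5,33,86.4)
```

```text
t 17.27 pos [ 613.8 -164.2  106.6] yaw -94.2 q6 1.28 gap 95.1 F [ 0.3 -0.5 -0.4] grip 0.0
dp [np.float64(0.006), np.float64(-0.007), np.float64(0.184)] rot [-0.001  0.002 -0.005]
```

View pics/c9.png

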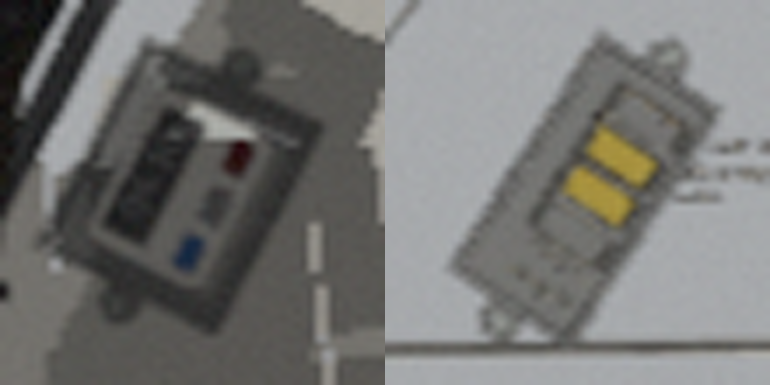

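Run:
```python
from h import *
f=lambda u,v:((u-385-3)/7+335,(v-3)/7+235)
u=np.array([-.826,.563])
for z in(40,49):
    X=cast('top',[f(620,88),f(690,130),f(512,262),f(565,305)],z)[:,:2]
    print(z,X.round(1).tolist(),'far->c',(X[:2].mean(0)+35*u).round(1),'near-mid',X[2:].mean(0).round(1),'len',np.linalg.norm(X[:2].mean(0)-X[2:].mean(0)).round(1))
```

```text
40 [[498.9, -184.3], [485.8, -205.5], [446.4, -150.0], [433.2, -165.9]] far->c [ 463.5 -175.2] near-mid [ 439.8 -158. ] len 64.3
49 [[499.1, -183.5], [486.1, -204.4], [447.1, -149.5], [434.0, -165.2]] far->c [ 463.7 -174.2] near-mid [ 440.5 -157.4] len 63.6
```

Call:
{"op": "servo_tool", "data": {
  "dp": [
    [0,0,0.04],
    [0,0,0.08],
    [0,0,0.12],
    [0,0,0.15],
    [0,0,0.17],
    [0,0,0.182],
    [0,0,0.182],
    [0,0,0.182],
    [0,0,0.182],
    [0,0,0.182]
  ],
  "delta_rot": [
    [0,0,0],
    [0,0,0],
    [0,0,0],
    [0,0,0],
    [0,0,0],
    [0,0,0],
    [0,0,0],
    [0,0,0],
    [0,0,0],
    [0,0,0]
  ]
}}

```text
clock: 18.1
eef_pos: [615.7, -161.6, 38.1]
orientation: [0.0, 0.999, -0.032, 0.001]
ft_force: [-0.1, -0.3, -0.3]
finger_gap: 95.1
gripper_force: 0.0
```

Call:
{"op": "servo_tool", "data": {
  "dp": [
    [0,0,0],
    [0,0,0],
    [0,0,0],
    [0,0,0],
    [0,0,0],
    [0,0,0],
    [0,0,0],
    [0,0,0],
    [0,0,0],
    [0,0,0]
  ],
  "delta_rot": [
    [0,0,0],
    [0,0,0],
    [0,0,0],
    [0,0,0],
    [0,0,0],
    [0,0,0],
    [0,0,0],
    [0,0,0],
    [0,0,0],
    [0,0,0]
  ],
  "hand": -0.3,
  "force": 25
}}

```text
clock: 18.93
eef_pos: [615.3, -161.5, 37.3]
orientation: [-0.0, 0.999, -0.032, 0.0]
ft_force: [0.8, 0.3, -0.3]
finger_gap: 43.7
gripper_force: 25.0
```

Gap 43.7 mm matches the carton's 44 mm side. The top view puts the strip within about 3 mm of its nest centre, and the timer is well inside its nest. I'll lift the carton.

Call:
{"op": "servo_tool", "data": {
  "dp": [
    [0,0,-0.03],
    [0,0,-0.07],
    [0,0,-0.11],
    [0,0,-0.15],
    [0,0,-0.15],
    [0,0,-0.15],
    [0,0,-0.15],
    [0,0,-0.15],
    [0,0,-0.15],
    [0,0,-0.15]
  ],
  "delta_rot": [
    [0,0,0],
    [0,0,0],
    [0,0,0],
    [0,0,0.04],
    [0,0,0.08],
    [0,0,0.12],
    [0,0,0.16],
    [0,0,0.2],
    [0,0,0.239],
    [0,0,0.239]
  ]
}}

```text
clock: 19.77
eef_pos: [615.4, -161.5, 98.2]
orientation: [-0.0, 0.96, -0.28, 0.0]
ft_force: [-0.3, 0.3, -0.7]
finger_gap: 43.8
gripper_force: 25.0
```

Run:
```python
from h import *
go(622.1,-15.6,60,57.7)
```

```text
t 19.77 pos [ 615.4 -161.5   98.2] yaw -122.5 q6 1.78 gap 43.8 F [-0.3  0.3 -0.7] grip 25.0
dp [np.float64(-0.182), np.float64(-0.317), np.float64(0.095)] rot [-0.    -0.    -0.002]
```

Call:
{"op": "servo_tool", "data": {
  "dp": [
    [-0.035,-0.06,0],
    [-0.07,-0.12,0],
    [-0.1,-0.18,0],
    [-0.14,-0.24,0],
    [-0.165,-0.285,0],
    [-0.182,-0.317,0],
    [-0.182,-0.317,0.03],
    [-0.182,-0.317,0.06],
    [-0.182,-0.317,0.09],
    [-0.182,-0.317,0.095]
  ],
  "delta_rot": [
    [0,0,0],
    [0,0,0],
    [0,0,0],
    [0,0,0],
    [0,0,0],
    [0,0,0],
    [0,0,0],
    [0,0,0],
    [0,0,0],
    [0,0,0]
  ]
}}

```text
clock: 20.6
eef_pos: [620.5, -16.4, 56.4]
orientation: [0.0, 0.96, -0.279, -0.002]
ft_force: [0.1, -0.3, -0.5]
finger_gap: 44.0
gripper_force: 25.0
```

Call:
{"op": "servo_tool", "data": {
  "dp": [
    [0,0,0],
    [0,0,0],
    [0,0,0.01],
    [0,0,0.02],
    [0,0,0.03],
    [0,0,0.04],
    [0,0,0.044],
    [0,0,0.046],
    [0,0,0.046],
    [0,0,0.046]
  ],
  "delta_rot": [
    [0,0,0],
    [0,0,0],
    [0,0,0],
    [0,0,0],
    [0,0,0],
    [0,0,0],
    [0,0,0],
    [0,0,0],
    [0,0,0],
    [0,0,0]
  ]
}}

```text
clock: 21.43
eef_pos: [621.7, -15.4, 41.0]
orientation: [-0.0, 0.96, -0.278, 0.0]
ft_force: [-0.6, 0.0, -0.7]
finger_gap: 43.6
gripper_force: 25.0
```

Run:
```python
from h import *
go(622.1,-15.6,39.5,57.7)
```

```text
t 21.43 pos [621.7 -15.4  41. ] yaw -122.3 q6 2.0 gap 43.6 F [-0.6  0.  -0.7] grip 25.0
dp [np.float64(0.001), np.float64(-0.0), np.float64(0.004)] rot [-0. -0. -0.]
```

Call:
{"op": "servo_tool", "data": {
  "dp": [
    [0,0,0.001],
    [0,0,0.002],
    [0,0,0.003],
    [0,0,0.004],
    [0,0,0.004],
    [0,0,0.004],
    [0,0,0.004],
    [0,0,0.004],
    [0,0,0.004],
    [0,0,0.004]
  ],
  "delta_rot": [
    [0,0,0],
    [0,0,0],
    [0,0,0],
    [0,0,0],
    [0,0,0],
    [0,0,0],
    [0,0,0],
    [0,0,0],
    [0,0,0],
    [0,0,0]
  ]
}}

```text
clock: 22.27
eef_pos: [621.7, -15.4, 39.3]
orientation: [-0.0, 0.96, -0.278, 0.0]
ft_force: [-0.3, 1.0, 0.3]
finger_gap: 43.8
gripper_force: 25.0
```

Call:
{"op": "servo_tool", "data": {
  "dp": [
    [0,0,0],
    [0,0,0],
    [0,0,0],
    [0,0,0],
    [0,0,0],
    [0,0,-0.05],
    [0,0,-0.12],
    [0,0,-0.2],
    [0,0,-0.28],
    [0,0,-0.35]
  ],
  "delta_rot": [
    [0,0,0],
    [0,0,0],
    [0,0,0],
    [0,0,0],
    [0,0,0],
    [0,0,0],
    [0,0,0],
    [0,0,0],
    [0,0,0],
    [0,0,0]
  ],
  "hand": 1
}}

```text
clock: 23.1
eef_pos: [621.6, -15.4, 181.4]
orientation: [-0.0, 0.96, -0.278, 0.0]
ft_force: [1.3, 0.5, -0.7]
finger_gap: 94.5
gripper_force: 0.0
```

Run:
```python
from h import *
f=arm.grab_frame('top');s=arm.grab_frame('scene')
cv2.imwrite('pics/t10f.png',f)
a=cv2.resize(f[165:215,400:460],None,fx=6.5,fy=6.5,interpolation=cv2.INTER_CUBIC)
b=cv2.resize(s[125:180,330:390],None,fx=6.5,fy=6.5,interpolation=cv2.INTER_CUBIC)
c=cv2.resize(s[215:275,260:320],None,fx=4,fy=4,interpolation=cv2.INTER_CUBIC)
o=np.zeros((600,790,3),np.uint8);o[:325,:390]=a;o[:b.shape[0],395:785]=b;o[360:600,:240]=c
cv2.imwrite('pics/c10.png',o)
```

```text
(no output)
```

View pics/c10.png

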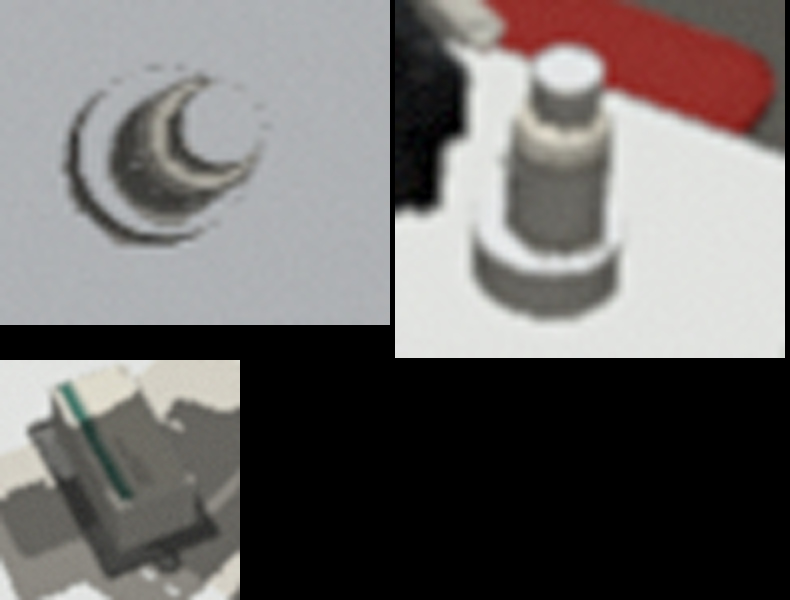

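The crop shows the carton seated inside its nest. The bottle's cap is centred at (222,122) in the top crop and (568,70) in the other view. That was my last picture, so from here I check by numbers only.

Run:
```python
from h import *
a=(400+222/6.5-.4,165+122/6.5-.4);b=(330+173/6.5-.4,125+70/6.5-.4)
print('cap z100',cast('top',[a],100)[0].round(1),cast('scene',[b],100)[0].round(1),'tri',tri(a,b).round(1))
# roll: left/right limb in scene at widest: cols 473,620 ; bottle limbs 507,608 (row ~215)
for n,cl,cr,row,z in(('roll',473,620,262,12),('bottle',507,608,200,49)):
    p=(330+((cl+cr)/2-395)/6.5-.4,125+row/6.5-.4);print(n,cast('scene',[p],z)[0].round(1))
# predicted top-view bbox of roll (bottom+top) and bottle for candidate centre
t=np.linspace(0,6.28,60)
for c in((617,-319),):
  for z,r in((0,29),(24,29),(100,13.5)):
    q=proj('top',np.c_[c[0]+r*np.cos(t),c[1]+r*np.sin(t),z+0*t]);q=(q-[400,165]+.4)*6.5
    print(z,q.min(0).round(),q.max(0).round())
s=arm.observe();print(s['q'].round(2))
```

```text
cap z100 [ 626.7 -314.3  100. ] [ 626.5 -311.2  100. ] tri [ 627.6 -314.9   97.1]
roll [ 624.2 -304.6   12. ]
bottle [ 620.  -299.4   49. ]
0 [ 79. 108.] [246. 273.]
24 [93. 97.] [265. 266.]
100 [195. 110.] [282. 195.]
[-0.13  0.54  1.63  0.    0.97  2.  ]
```

Run:
```python
from h import *
go(627,-314,53,None)
```

```text
t 23.2 pos [623.3 -15.6 184.1] yaw -122.3 q6 2.0 gap 94.9 F [ 0.7  0.1 -0.1] grip 0.0
dp [np.float64(0.404), np.float64(0.627), np.float64(0.328)] rot None
```

Call:
{"op": "servo_tool", "data": {
  "dp": [
    [0.05,0.08,0],
    [0.1,0.155,0],
    [0.15,0.233,0],
    [0.2,0.31,0],
    [0.25,0.388,0],
    [0.3,0.466,0],
    [0.35,0.543,0],
    [0.38,0.59,0],
    [0.4,0.62,0],
    [0.404,0.627,0]
  ],
  "delta_rot": [
    [0,0,0],
    [0,0,0],
    [0,0,0],
    [0,0,0],
    [0,0,0],
    [0,0,0],
    [0,0,0],
    [0,0,0],
    [0,0,0],
    [0,0,0]
  ]
}}

```text
clock: 24.03
eef_pos: [623.6, -315.8, 178.3]
orientation: [-0.0, 0.96, -0.279, -0.0]
ft_force: [-0.4, 0.5, -0.1]
finger_gap: 95.2
gripper_force: 0.0
```

Call:
{"op": "servo_tool", "data": {
  "dp": [
    [0,0,0],
    [0,0,0.04],
    [0,0,0.08],
    [0,0,0.12],
    [0,0,0.16],
    [0,0,0.2],
    [0,0,0.22],
    [0,0,0.22],
    [0,0,0.22],
    [0,0,0.22]
  ],
  "delta_rot": [
    [0,0,0],
    [0,0,0],
    [0,0,0],
    [0,0,0],
    [0,0,0],
    [0,0,0],
    [0,0,0],
    [0,0,0],
    [0,0,0],
    [0,0,0]
  ]
}}

```text
clock: 24.87
eef_pos: [624.6, -313.4, 92.4]
orientation: [0.0, 0.961, -0.278, 0.001]
ft_force: [0.6, -0.1, 0.2]
finger_gap: 95.3
gripper_force: 0.0
```

Run:
```python
from h import *
go(627,-314,53.5,None)
```

```text
t 24.87 pos [ 624.6 -313.4   92.4] yaw -122.3 q6 1.57 gap 95.3 F [ 0.6 -0.1  0.2] grip 0.0
dp [np.float64(0.006), np.float64(-0.002), np.float64(0.097)] rot None
```

Call:
{"op": "servo_tool", "data": {
  "dp": [
    [0.004,0,0.03],
    [0.005,0,0.06],
    [0.005,0,0.08],
    [0.005,0,0.09],
    [0.005,0,0.096],
    [0.005,0,0.096],
    [0.005,0,0.096],
    [0.005,0,0.096],
    [0.005,0,0.096],
    [0.005,0,0.096]
  ],
  "delta_rot": [
    [0,0,0],
    [0,0,0],
    [0,0,0],
    [0,0,0],
    [0,0,0],
    [0,0,0],
    [0,0,0],
    [0,0,0],
    [0,0,0],
    [0,0,0]
  ]
}}

```text
clock: 25.7
eef_pos: [625.9, -314.9, 53.3]
orientation: [0.0, 0.96, -0.278, 0.0]
ft_force: [-0.0, -0.9, 0.1]
finger_gap: 94.8
gripper_force: 0.0
```

Call:
{"op": "servo_tool", "data": {
  "dp": [
    [0,0,0],
    [0,0,0],
    [0,0,0],
    [0,0,0],
    [0,0,0],
    [0,0,0],
    [0,0,0],
    [0,0,0],
    [0,0,0],
    [0,0,0]
  ],
  "delta_rot": [
    [0,0,0],
    [0,0,0],
    [0,0,0],
    [0,0,0],
    [0,0,0],
    [0,0,0],
    [0,0,0],
    [0,0,0],
    [0,0,0],
    [0,0,0]
  ],
  "hand": -0.4,
  "force": 25
}}

```text
clock: 26.53
eef_pos: [625.8, -314.8, 52.9]
orientation: [-0.0, 0.96, -0.278, -0.0]
ft_force: [0.3, -0.2, -0.3]
finger_gap: 38.2
gripper_force: 25.0
```

Call:
{"op": "servo_tool", "data": {
  "dp": [
    [0,0,-0.01],
    [0,0,-0.03],
    [0,0,-0.06],
    [0,0,-0.1],
    [0,0,-0.14],
    [0,0,-0.18],
    [0,0,-0.2],
    [0,0,-0.2],
    [0,0,-0.2],
    [0,0,-0.2]
  ],
  "delta_rot": [
    [0,0,0],
    [0,0,0],
    [0,0,0],
    [0,0,0],
    [0,0,0],
    [0,0,0],
    [0,0,0],
    [0,0,0],
    [0,0,0],
    [0,0,0]
  ]
}}

```text
clock: 27.37
eef_pos: [625.4, -314.6, 132.2]
orientation: [-0.0, 0.96, -0.278, -0.001]
ft_force: [1.2, 0.3, -0.6]
finger_gap: 38.2
gripper_force: 25.0
```

Run:
```python
from h import *
go(471.4,-31.1,131,None)
f0=cv2.imread('pics/scene0.png').astype(int);f=arm.grab_frame('scene')
cv2.imwrite('pics/s11f.png',f)
t=arm.grab_frame('top');cv2.imwrite('pics/t11f.png',t)
# bottle body limbs in scene along image rows near expected axis
s=arm.observe()['eef_pos'];base=s[2]-29
for h in(4,10,30,60,74):
    p=proj('scene',[(s[0],s[1],base+h)])[0];r=int(round(p[1]));c=int(round(p[0]))
    print(h,p.round(1),cv2.cvtColor(f,cv2.COLOR_BGR2GRAY)[r,c-18:c+19].tolist())
```

```text
t 27.37 pos [ 625.4 -314.6  132.2] yaw -122.3 q6 1.57 gap 38.2 F [ 1.2  0.3 -0.6] grip 25.0
dp [np.float64(-0.704), np.float64(-0.393), np.float64(0.004)] rot None
4 [357.5 132.5] [199, 189, 180, 162, 167, 171, 146, 112, 84, 41, 11, 4, 33, 74, 102, 108, 107, 107, 108, 106, 107, 106, 103, 100, 97, 89, 74, 61, 69, 81, 82, 81, 81, 83, 83, 81, 80]
10 [357.7 130.4] [132, 162, 189, 198, 187, 157, 107, 42, 3, 10, 4, 9, 27, 69, 100, 105, 108, 110, 109, 108, 105, 104, 103, 103, 97, 86, 59, 28, 40, 66, 76, 81, 83, 76, 78, 79, 80]
30 [358.5 123.5] [196, 183, 151, 111, 84, 80, 62, 21, 6, 7, 14, 3, 9, 44, 72, 95, 100, 96, 97, 99, 98, 99, 94, 96, 98, 95, 75, 41, 8, 22, 64, 93, 97, 96, 94, 95, 95]
60 [359.6 112.8] [74, 73, 79, 69, 32, 2, 6, 14, 23, 22, 16, 18, 24, 45, 68, 80, 87, 96, 104, 106, 103, 99, 93, 72, 43, 11, 10, 9, 10, 11, 35, 71, 92, 94, 96, 94, 97]
74 [360.2 107.6] [80, 57, 35, 29, 41, 40, 41, 53, 55, 51, 37, 22, 18, 18, 17, 15, 16, 18, 35, 68, 94, 106, 109, 84, 43, 3, 13, 12, 17, 8, 4, 29, 65, 94, 95, 91, 92]
```

The lifted bottle's right edge sits 8.5 px from the tool axis, against 8.6 px expected when centred, so it is held centrally. Moving it to its nest.

Call:
{"op": "servo_tool", "data": {
  "dp": [
    [-0.05,-0.028,0],
    [-0.12,-0.067,0],
    [-0.2,-0.112,0],
    [-0.28,-0.156,0],
    [-0.36,-0.2,0],
    [-0.44,-0.246,0],
    [-0.52,-0.29,0],
    [-0.6,-0.335,0],
    [-0.67,-0.374,0],
    [-0.704,-0.393,0]
  ],
  "delta_rot": [
    [0,0,0],
    [0,0,0],
    [0,0,0],
    [0,0,0],
    [0,0,0],
    [0,0,0],
    [0,0,0],
    [0,0,0],
    [0,0,0],
    [0,0,0]
  ]
}}

```text
clock: 28.3
eef_pos: [469.6, -28.9, 132.5]
orientation: [-0.0, 0.961, -0.278, -0.001]
ft_force: [0.5, -0.6, -0.5]
finger_gap: 38.1
gripper_force: 25.0
```

Call:
{"op": "servo_tool", "data": {
  "dp": [
    [0,0,0],
    [0,0,0.02],
    [0,0,0.06],
    [0,0,0.1],
    [0,0,0.14],
    [0,0,0.18],
    [0,0,0.21],
    [0,0,0.22],
    [0,0,0.22],
    [0,0,0.22]
  ],
  "delta_rot": [
    [0,0,0],
    [0,0,0],
    [0,0,0],
    [0,0,0],
    [0,0,0],
    [0,0,0],
    [0,0,0],
    [0,0,0],
    [0,0,0],
    [0,0,0]
  ]
}}

```text
clock: 29.13
eef_pos: [472.3, -32.1, 44.7]
orientation: [-0.0, 0.96, -0.279, -0.0]
ft_force: [0.8, -0.1, -0.5]
finger_gap: 38.2
gripper_force: 25.0
```

Run:
```python
from h import *
go(471.4,-31.1,31.5,None)
```

```text
t 29.13 pos [472.3 -32.1  44.7] yaw -122.4 q6 1.93 gap 38.2 F [ 0.8 -0.1 -0.5] grip 25.0
dp [np.float64(-0.003), np.float64(-0.001), np.float64(0.033)] rot None
```

Call:
{"op": "servo_tool", "data": {
  "dp": [
    [-0.002,-0.001,0.01],
    [-0.003,-0.001,0.02],
    [-0.003,-0.001,0.027],
    [-0.003,-0.001,0.031],
    [-0.003,-0.001,0.033],
    [-0.003,-0.001,0.033],
    [-0.003,-0.001,0.033],
    [-0.003,-0.001,0.033],
    [-0.003,-0.001,0.033],
    [-0.003,-0.001,0.033]
  ],
  "delta_rot": [
    [0,0,0],
    [0,0,0],
    [0,0,0],
    [0,0,0],
    [0,0,0],
    [0,0,0],
    [0,0,0],
    [0,0,0],
    [0,0,0],
    [0,0,0]
  ]
}}

```text
clock: 29.97
eef_pos: [471.1, -30.4, 31.8]
orientation: [-0.0, 0.96, -0.278, 0.0]
ft_force: [0.2, -0.2, -0.4]
finger_gap: 38.2
gripper_force: 25.0
```

Base is about 3 mm up, so I'll lower it the last bit, then release.

Call:
{"op": "servo_tool", "data": {
  "dp": [
    [0,0,0.001],
    [0,0,0.002],
    [0,0,0.002],
    [0,0,0.002],
    [0,0,0.002],
    [0,0,0.002],
    [0,0,0.002],
    [0,0,0.002],
    [0,0,0.002],
    [0,0,0.002]
  ],
  "delta_rot": [
    [0,0,0],
    [0,0,0],
    [0,0,0],
    [0,0,0],
    [0,0,0],
    [0,0,0],
    [0,0,0],
    [0,0,0],
    [0,0,0],
    [0,0,0]
  ]
}}

```text
clock: 30.8
eef_pos: [471.1, -30.4, 30.9]
orientation: [-0.0, 0.96, -0.278, 0.0]
ft_force: [-1.5, -0.3, -0.7]
finger_gap: 38.3
gripper_force: 25.0
```

Call:
{"op": "servo_tool", "data": {
  "dp": [
    [0,0,0],
    [0,0,0],
    [0,0,0],
    [0,0,0],
    [0,0,0],
    [0,0,0],
    [0,0,0],
    [0,0,0],
    [0,0,-0.03],
    [0,0,-0.08]
  ],
  "delta_rot": [
    [0,0,0],
    [0,0,0],
    [0,0,0],
    [0,0,0],
    [0,0,0],
    [0,0,0],
    [0,0,0],
    [0,0,0],
    [0,0,0],
    [0,0,0]
  ],
  "hand": 1
}}

```text
clock: 31.63
eef_pos: [470.3, -30.3, 62.0]
orientation: [0.0, 0.96, -0.278, -0.002]
ft_force: [0.6, 1.7, -0.4]
finger_gap: 94.4
gripper_force: 0.0
```

Call:
{"op": "servo_tool", "data": {
  "dp": [
    [0,0,-0.05],
    [0,0,-0.13],
    [0,0,-0.21],
    [0,0,-0.29],
    [0,0,-0.33],
    [0,0,-0.33],
    [0,0,-0.33],
    [0,0,-0.33],
    [0,0,-0.33],
    [0,0,-0.33]
  ],
  "delta_rot": [
    [0,0,0],
    [0,0,0],
    [0,0,0],
    [0,0,0],
    [0,0,0],
    [0,0,0],
    [0,0,0],
    [0,0,0],
    [0,0,0],
    [0,0,0]
  ]
}}

```text
clock: 32.47
eef_pos: [470.7, -30.4, 193.8]
orientation: [0.0, 0.96, -0.278, -0.001]
ft_force: [-0.5, -0.7, -0.4]
finger_gap: 95.2
gripper_force: 0.0
```

Run:
```python
from h import *
go(627,-315,185,None)
f=arm.grab_frame('top');cv2.imwrite('pics/t12f.png',f)
s=arm.grab_frame('scene');cv2.imwrite('pics/s12f.png',s)
# roll now bare: green channel difference against deck in scene; white top ellipse vs dark side
g=cv2.cvtColor(s,cv2.COLOR_BGR2GRAY)
for z in(4,12,20):
    p=proj('scene',[(627,-315,z)])[0].round().astype(int);print(z,p,g[p[1],p[0]-20:p[0]+21].tolist())
t=cv2.cvtColor(f,cv2.COLOR_BGR2GRAY)
p=proj('top',[(627,-315,24)])[0].round().astype(int);print(p)
print(t[p[1],p[0]-20:p[0]+21].tolist());print(t[p[1]-18:p[1]+19,p[0]].tolist())
```

```text
t 32.47 pos [470.7 -30.4 193.8] yaw -122.3 q6 1.93 gap 95.2 F [-0.5 -0.7 -0.4] grip 0.0
dp [np.float64(0.711), np.float64(0.392), np.float64(0.021)] rot None
4 [354 165] [42, 29, 24, 11, 15, 5, 17, 10, 4, 0, 13, 6, 10, 4, 5, 1, 4, 0, 4, 1, 5, 1, 7, 10, 15, 24, 30, 20, 14, 7, 8, 11, 8, 3, 4, 4, 0, 5, 9, 2, 2]
12 [354 162] [208, 194, 144, 64, 3, 4, 9, 9, 3, 7, 7, 5, 6, 9, 0, 5, 4, 3, 1, 0, 6, 1, 10, 0, 8, 15, 22, 9, 8, 3, 10, 7, 1, 3, 15, 5, 4, 6, 8, 8, 9]
20 [354 160] [211, 209, 172, 81, 4, 0, 0, 5, 0, 5, 4, 8, 1, 0, 7, 5, 12, 15, 0, 6, 13, 0, 3, 9, 3, 7, 5, 10, 8, 14, 10, 11, 5, 2, 4, 11, 16, 13, 11, 2, 7]
[425 188]
[144, 144, 145, 147, 134, 97, 49, 113, 146, 148, 149, 146, 146, 147, 137, 125, 135, 146, 145, 146, 146, 126, 78, 49, 60, 98, 132, 146, 148, 146, 146, 148, 144, 147, 146, 145, 144, 146, 147, 147, 145]
[146, 145, 147, 149, 145, 142, 147, 147, 146, 146, 147, 143, 141, 113, 50, 69, 116, 127, 146, 147, 145, 147, 146, 146, 144, 145, 146, 146, 146, 147, 139, 83, 88, 145, 146, 144, 145]
```

Call:
{"op": "servo_tool", "data": {
  "dp": [
    [0.08,0.044,0],
    [0.16,0.088,0],
    [0.24,0.132,0],
    [0.32,0.176,0],
    [0.4,0.22,0],
    [0.48,0.264,0],
    [0.56,0.309,0.02],
    [0.64,0.353,0.05],
    [0.7,0.386,0.1],
    [0.711,0.392,0.15]
  ],
  "delta_rot": [
    [0,0,0],
    [0,0,0],
    [0,0,0],
    [0,0,0],
    [0,0,0],
    [0,0,0],
    [0,0,0],
    [0,0,0],
    [0,0,0],
    [0,0,0]
  ]
}}

```text
clock: 33.4
eef_pos: [628.8, -319.0, 133.2]
orientation: [0.0, 0.96, -0.28, 0.001]
ft_force: [-0.2, -0.2, -0.9]
finger_gap: 95.2
gripper_force: 0.0
```

Call:
{"op": "servo_tool", "data": {
  "dp": [
    [0,0,0],
    [0,0,0],
    [0,0,0.04],
    [0,0,0.08],
    [0,0,0.12],
    [0,0,0.15],
    [0,0,0.17],
    [0,0,0.18],
    [0,0,0.18],
    [0,0,0.18]
  ],
  "delta_rot": [
    [0,0,0],
    [0,0,0],
    [0,0,0],
    [0,0,0],
    [0,0,0],
    [0,0,0],
    [0,0,0],
    [0,0,0],
    [0,0,0],
    [0,0,0]
  ]
}}

```text
clock: 34.23
eef_pos: [627.8, -315.0, 63.7]
orientation: [0.0, 0.96, -0.278, 0.0]
ft_force: [-1.2, 0.0, 0.1]
finger_gap: 94.9
gripper_force: 0.0
```

Run:
```python
from h import *
go(627,-315,30,None)
```

```text
t 34.23 pos [ 627.8 -315.    63.7] yaw -122.3 q6 1.58 gap 94.9 F [-1.2  0.   0.1] grip 0.0
dp [np.float64(-0.002), np.float64(0.001), np.float64(0.084)] rot None
```

Call:
{"op": "servo_tool", "data": {
  "dp": [
    [0,0,0.03],
    [0,0,0.055],
    [0,0,0.075],
    [0,0,0.083],
    [0,0,0.083],
    [0,0,0.083],
    [0,0,0.083],
    [0,0,0.083],
    [0,0,0.083],
    [0,0,0.083]
  ],
  "delta_rot": [
    [0,0,0],
    [0,0,0],
    [0,0,0],
    [0,0,0],
    [0,0,0],
    [0,0,0],
    [0,0,0],
    [0,0,0],
    [0,0,0],
    [0,0,0]
  ]
}}

```text
clock: 35.07
eef_pos: [627.7, -315.1, 30.1]
orientation: [0.0, 0.96, -0.278, 0.0]
ft_force: [0.3, 0.5, -0.3]
finger_gap: 95.4
gripper_force: 0.0
```

Call:
{"op": "servo_tool", "data": {
  "dp": [
    [0,0,0],
    [0,0,0],
    [0,0,0],
    [0,0,0],
    [0,0,0],
    [0,0,0],
    [0,0,0],
    [0,0,0],
    [0,0,0],
    [0,0,0]
  ],
  "delta_rot": [
    [0,0,0],
    [0,0,0],
    [0,0,0],
    [0,0,0],
    [0,0,0],
    [0,0,0],
    [0,0,0],
    [0,0,0],
    [0,0,0],
    [0,0,0]
  ],
  "hand": 0,
  "force": 25
}}

```text
clock: 35.9
eef_pos: [627.6, -315.0, 29.7]
orientation: [-0.0, 0.96, -0.278, 0.0]
ft_force: [-0.1, -0.1, -0.1]
finger_gap: 56.6
gripper_force: 25.0
```

Call:
{"op": "servo_tool", "data": {
  "dp": [
    [0,0,-0.02],
    [0,0,-0.05],
    [0,0,-0.09],
    [0,0,-0.13],
    [0,0,-0.17],
    [0,0,-0.2],
    [0,0,-0.2],
    [0,0,-0.2],
    [0,0,-0.2],
    [0,0,-0.2]
  ],
  "delta_rot": [
    [0,0,0],
    [0,0,0],
    [0,0,0],
    [0,0,0],
    [0,0,0],
    [0,0,0],
    [0,0,0],
    [0,0,0],
    [0,0,0],
    [0,0,0]
  ]
}}

```text
clock: 36.73
eef_pos: [627.1, -314.8, 108.6]
orientation: [-0.0, 0.96, -0.278, -0.001]
ft_force: [-0.4, 0.4, -0.6]
finger_gap: 56.7
gripper_force: 25.0
```

Run:
```python
from h import *
go(476,-323.6,60,None)
```

```text
t 36.73 pos [ 627.1 -314.8  108.6] yaw -122.3 q6 1.58 gap 56.7 F [-0.4  0.4 -0.6] grip 25.0
dp [np.float64(-0.307), np.float64(0.221), np.float64(0.122)] rot None
```

Call:
{"op": "servo_tool", "data": {
  "dp": [
    [-0.06,0.043,0],
    [-0.13,0.094,0],
    [-0.2,0.144,0],
    [-0.26,0.187,0],
    [-0.307,0.221,0],
    [-0.307,0.221,0.03],
    [-0.307,0.221,0.06],
    [-0.307,0.221,0.09],
    [-0.307,0.221,0.12],
    [-0.307,0.221,0.122]
  ],
  "delta_rot": [
    [0,0,0],
    [0,0,0],
    [0,0,0],
    [0,0,0],
    [0,0,0],
    [0,0,0],
    [0,0,0],
    [0,0,0],
    [0,0,0],
    [0,0,0]
  ]
}}

```text
clock: 37.57
eef_pos: [475.7, -323.4, 58.4]
orientation: [-0.001, 0.96, -0.278, -0.002]
ft_force: [-0.0, -0.2, -1.0]
finger_gap: 56.8
gripper_force: 25.0
```

Call:
{"op": "servo_tool", "data": {
  "dp": [
    [0,0,0],
    [0,0,0.01],
    [0,0,0.025],
    [0,0,0.04],
    [0,0,0.05],
    [0,0,0.06],
    [0,0,0.065],
    [0,0,0.065],
    [0,0,0.065],
    [0,0,0.065]
  ],
  "delta_rot": [
    [0,0,0],
    [0,0,0],
    [0,0,0],
    [0,0,0],
    [0,0,0],
    [0,0,0],
    [0,0,0],
    [0,0,0],
    [0,0,0],
    [0,0,0]
  ]
}}

```text
clock: 38.4
eef_pos: [476.6, -324.1, 35.0]
orientation: [0.0, 0.96, -0.278, 0.0]
ft_force: [0.5, 1.0, -0.1]
finger_gap: 57.3
gripper_force: 25.0
```

Run:
```python
from h import *
go(476,-323.6,31.9,None)
```

```text
t 38.4 pos [ 476.6 -324.1   35. ] yaw -122.3 q6 1.42 gap 57.3 F [ 0.5  1.  -0.1] grip 25.0
dp [np.float64(-0.002), np.float64(-0.0), np.float64(0.008)] rot None
```

Call:
{"op": "servo_tool", "data": {
  "dp": [
    [0,0,0.002],
    [0,0,0.004],
    [0,0,0.006],
    [0,0,0.007],
    [0,0,0.007],
    [0,0,0.007],
    [0,0,0.007],
    [0,0,0.007],
    [0,0,0.007],
    [0,0,0.007]
  ],
  "delta_rot": [
    [0,0,0],
    [0,0,0],
    [0,0,0],
    [0,0,0],
    [0,0,0],
    [0,0,0],
    [0,0,0],
    [0,0,0],
    [0,0,0],
    [0,0,0]
  ]
}}

```text
clock: 39.23
eef_pos: [476.5, -324.0, 32.1]
orientation: [-0.0, 0.96, -0.278, 0.0]
ft_force: [-0.6, 0.2, -0.5]
finger_gap: 56.8
gripper_force: 25.0
```

Call:
{"op": "servo_tool", "data": {
  "dp": [
    [0,0,0],
    [0,0,0],
    [0,0,0],
    [0,0,0],
    [0,0,0],
    [0,0,0],
    [0,0,-0.03],
    [0,0,-0.1],
    [0,0,-0.18],
    [0,0,-0.26]
  ],
  "delta_rot": [
    [0,0,0],
    [0,0,0],
    [0,0,0],
    [0,0,0],
    [0,0,0],
    [0,0,0],
    [0,0,0],
    [0,0,0],
    [0,0,0],
    [0,0,0]
  ],
  "hand": 1
}}

```text
clock: 40.07
eef_pos: [476.2, -323.8, 137.8]
orientation: [-0.0, 0.96, -0.278, -0.0]
ft_force: [1.2, -0.5, -0.2]
finger_gap: 95.1
gripper_force: 0.0
```

Run:
```python
from h import *
go(400,350,240,None)
go(480,0,240,None)
```

```text
t 40.07 pos [ 476.2 -323.8  137.8] yaw -122.3 q6 1.42 gap 95.1 F [ 1.2 -0.5 -0.2] grip 0.0
dp [np.float64(-1.062), np.float64(-1.322), np.float64(-0.254)] rot None
t 40.07 pos [ 476.2 -323.8  137.8] yaw -122.3 q6 1.42 gap 95.1 F [ 1.2 -0.5 -0.2] grip 0.0
dp [np.float64(-0.425), np.float64(-0.689), np.float64(-0.255)] rot None
```

Moving the arm out of view for a numeric check of all five.

Call:
{"op": "servo_tool", "data": {
  "dp": [
    [0,0,-0.1],
    [0,0,-0.2],
    [-0.05,-0.08,-0.25],
    [-0.1,-0.16,-0.25],
    [-0.15,-0.24,-0.25],
    [-0.2,-0.33,-0.25],
    [-0.26,-0.42,-0.25],
    [-0.32,-0.52,-0.25],
    [-0.37,-0.6,-0.25],
    [-0.425,-0.689,-0.25]
  ],
  "delta_rot": [
    [0,0,-0.05],
    [0,0,-0.1],
    [0,0,-0.15],
    [0,0,-0.2],
    [0,0,-0.25],
    [0,0,-0.3],
    [0,0,-0.35],
    [0,0,-0.4],
    [0,0,-0.45],
    [0,0,-0.5]
  ]
}}

```text
clock: 40.9
eef_pos: [479.6, -1.2, 237.1]
orientation: [0.0, 0.97, 0.242, 0.001]
ft_force: [2.1, 0.1, 0.0]
finger_gap: 95.2
gripper_force: 0.0
```

Run:
```python
from h import *
go(390,380,240,None)
```

```text
t 40.9 pos [479.6  -1.2 237.1] yaw -62.0 q6 0.94 gap 95.2 F [2.1 0.1 0. ] grip 0.0
dp [np.float64(0.249), np.float64(-0.947), np.float64(-0.007)] rot None
```

Call:
{"op": "servo_tool", "data": {
  "dp": [
    [0.025,-0.095,0],
    [0.05,-0.19,0],
    [0.075,-0.285,0],
    [0.1,-0.38,0],
    [0.125,-0.475,0],
    [0.15,-0.57,0],
    [0.175,-0.665,0],
    [0.2,-0.76,0],
    [0.225,-0.855,0],
    [0.249,-0.947,0]
  ],
  "delta_rot": [
    [0,0,0],
    [0,0,0],
    [0,0,0],
    [0,0,0],
    [0,0,0],
    [0,0,0],
    [0,0,0],
    [0,0,0],
    [0,0,0],
    [0,0,0]
  ]
}}

```text
clock: 41.73
eef_pos: [391.4, 380.5, 237.2]
orientation: [-0.0, 0.971, 0.239, 0.0]
ft_force: [1.0, 0.4, 0.4]
finger_gap: 95.1
gripper_force: 0.0
```

Run:
```python
from h import *
f0=cv2.imread('pics/top0.png');f=arm.grab_frame('top');cv2.imwrite('pics/t20.png',f)
s=arm.grab_frame('scene');cv2.imwrite('pics/s20.png',s)
g=cv2.cvtColor(f,cv2.COLOR_BGR2GRAY)
g0=cv2.cvtColor(f0,cv2.COLOR_BGR2GRAY)
N={'carton':(622.1,-15.6,38),'timer':(630,123.7,18),'cuv':(465.9,-176,45),'bottle':(471.4,-31.1,78),'roll':(476,-323.6,26)}
for n,(x,y,z) in N.items():
    p=proj('top',[(x,y,z)])[0];r,c=np.round(p).astype(int)[::-1]
    w=34;sub=f[r-w:r+w,c-w:c+w].astype(int)
    d=(np.abs(g[r-w:r+w,c-w:c+w].astype(int)-g0[r-w:r+w,c-w:c+w])>18).astype(np.uint8)
    d=cv2.morphologyEx(d,cv2.MORPH_OPEN,np.ones((3,3),np.uint8))
    k,l,st,ce=cv2.connectedComponentsWithStats(d)
    if k>1:
        i=1+st[1:,4].argmax();b=st[i];print(n,'pred',p.round(1),'change centroid',(ce[i]+[c-w,r-w]).round(1),'bbox',b[0]+c-w,b[1]+r-w,b[2],b[3],'area',b[4],'->z',cast('top',[ce[i]+[c-w,r-w]],z)[0][:2].round(1))
# roll profile across nest
p=np.round(proj('top',[(476,-323.6,26)])[0]).astype(int)
print(p,g[p[1],p[0]-22:p[0]+23].tolist());print(g[p[1]-20:p[1]+21,p[0]].tolist())
p=np.round(proj('top',[(471.4,-31.1,78)])[0]).astype(int)
print(p,g[p[1],p[0]-18:p[0]+19].tolist());print(g[p[1]-18:p[1]+19,p[0]].tolist())
```

```text
carton pred [289.6 191.8] change centroid [292.2 192.7] bbox 277 174 32 39 area 598 ->z [620.  -21.3]
timer pred [228.8 190.5] change centroid [232.  191.9] bbox 226 181 13 23 area 113 ->z [626.6 116.4]
bottle pred [295.8 261.9] change centroid [295.6 262.2] bbox 290 257 12 12 area 124 ->z [470.7 -30.6]
roll pred [431.9 256.8] change centroid [433.  256.9] bbox 420 244 27 27 area 491 ->z [ 475.6 -325.8]
[432 257] [132, 112, 73, 68, 79, 86, 85, 72, 41, 83, 120, 134, 133, 131, 133, 134, 133, 129, 107, 86, 86, 85, 86, 84, 70, 50, 41, 65, 82, 113, 131, 132, 134, 133, 134, 132, 111, 94, 121, 131, 132, 134, 133, 130, 132]
[119, 123, 105, 80, 73, 86, 92, 122, 134, 133, 132, 131, 135, 132, 131, 111, 61, 84, 83, 88, 86, 86, 87, 84, 77, 98, 115, 132, 133, 134, 133, 131, 131, 126, 84, 84, 69, 78, 85, 91, 93]
[296 262] [133, 134, 133, 132, 134, 133, 134, 114, 75, 77, 80, 88, 121, 132, 133, 132, 134, 134, 134, 133, 131, 135, 135, 133, 103, 98, 120, 100, 66, 53, 65, 79, 77, 72, 113, 131, 133]
[96, 86, 87, 85, 84, 81, 90, 89, 84, 80, 107, 115, 90, 134, 134, 132, 133, 133, 134, 134, 133, 132, 133, 132, 129, 106, 85, 69, 61, 94, 122, 125, 122, 131, 132, 132, 133]
```

Run:
```python
from h import *
f=cv2.imread('pics/t20.png');g=cv2.cvtColor(f,cv2.COLOR_BGR2GRAY)
def edge(n,x,y,z,a,L,W):
    a=np.radians(a);u=np.array([np.cos(a),np.sin(a)]);v=np.array([-u[1],u[0]])
    for nm,d,e,h,h2 in(('long',u,v,L/2,W/2),('short',v,u,W/2,L/2)):
        s=np.arange(-h-16,h+17,2.);acc=[]
        for o in np.linspace(-.5,.5,5)*h2:
            P=np.c_[x+s*d[0]+o*e[0],y+s*d[1]+o*e[1],z+0*s];q=proj('top',P).astype(np.float32)
            acc.append(cv2.remap(g,q[:,:1],q[:,1:],cv2.INTER_LINEAR).ravel())
        m=np.median(acc,0).astype(int);print(n,nm,'from',s[0],m.tolist())
edge('carton',622.1,-15.6,40,147.7,90,44)
edge('timer',630,123.7,18,152.7,58,46)
```

```text
carton long from -61.0 [124, 107, 110, 106, 95, 90, 83, 85, 118, 130, 132, 133, 134, 133, 132, 133, 133, 133, 133, 133, 133, 133, 133, 133, 133, 132, 133, 133, 132, 132, 133, 133, 133, 132, 132, 133, 132, 132, 132, 132, 132, 132, 133, 132, 132, 131, 133, 132, 132, 133, 132, 122, 100, 68, 82, 90, 85, 85, 89, 98, 111, 112]
carton short from -38.0 [133, 133, 133, 132, 132, 125, 104, 77, 81, 111, 122, 97, 82, 93, 115, 129, 133, 133, 133, 132, 133, 133, 134, 134, 133, 133, 133, 132, 129, 130, 118, 80, 48, 49, 70, 81, 81, 96, 122]
timer long from -45.0 [109, 110, 112, 103, 82, 77, 85, 87, 86, 105, 127, 118, 89, 67, 65, 71, 78, 72, 72, 77, 79, 69, 63, 62, 71, 77, 74, 76, 73, 72, 69, 60, 61, 71, 102, 128, 115, 82, 83, 82, 77, 86, 102, 114, 119, 125]
timer short from -39.0 [133, 133, 133, 132, 122, 96, 70, 71, 82, 85, 91, 112, 117, 84, 60, 63, 71, 69, 60, 57, 68, 107, 128, 132, 132, 128, 110, 99, 97, 100, 110, 125, 105, 68, 52, 66, 80, 73, 97, 123]
```

All checks agree: carton centre within about 2 mm of its nest's, timer 3 mm, bottle 1 mm, roll 2.5 mm and strip 3 mm. Handing in.

```bash
python3 -c "
from plant import arm
print(arm.sign_off(), arm.observe()['clock'])"
```

```text
the job is handed in; nothing more can be done
the job is handed in; nothing more can be done
```

The job is handed in after about 42 s of arm time (128 s limit), with the carton, timer, cuvette strip, bottle and roll each in its own nest, upright and within about 3 mm of its centre by the camera checks; the sign-off gave no verdict.

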